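# Tighten the flask press with the open-ended spanner

### The arm

A 6-joint arm with a two-finger parallel gripper is mounted at the origin on the work surface. World frame = base frame: x ahead of the robot, y to its left, z up, the work surface at z = 0. Lengths are in mm, angles in rad, forces in N, time in s.
With the tool pointing down it reaches from about 350 to 975 mm from the base axis. Payload 7.1 kg.
Tool frame: the origin (TCP) lies at the very end of the fingers, on their centre line; the grasp point (between the pads) lies 19 mm behind it; z points along the fingers, x is the direction in which the jaws open and shut, and the axes are right-handed (so a half turn about z gives the same grasp; the last joint's range is limited). The gripper opens to 88 mm and grips with 3 to 60 N. Pads are 20 mm wide; open, the fingers measure 115 mm over their backs; the gripper's body (75 mm by 178 mm) begins 61 mm behind the grasp point.
Start: joints at [-1.295, 0.423, 1.63, -0, 1.089, -0.019], TCP at [181.611, -598.015, 222.675] pointing down, gripper open.
Joint ranges: [-3, 3], [-0.9, 2.11], [0.09, 2.58], [-1.31, 4.45], [0.11, 2.69], [-2.54, 2.54]. Speed limits (rad/s): [2.39, 2.39, 3.01, 3.14, 3.14, 3.14].

### API

Orientations are given as a rotation vector (axis times angle).
In Python, from workcell import * gives the robot as it stands.
- The arm moves only by the tool arm_command, never from a script. Its argument "increments" is a list of rows, each a list of 2 entries, a list of its own where there are three numbers: the shift along the tool's x, y, z in cm, then the turn about the tool's z in degrees. In form: [[[dx, dy, dz], turn], ...]. A call has 1 to 20 rows; each row shifts and turns the pose as measured when the row begins, along the tool's axes as they then stand; what a row does not reach is not made up. A row lasts 1/10 s, in which the tool goes at most 50 mm and 8.59 degrees, less where a joint would pass 70% of its speed; a pose out of reach is approached as far as the arm can. A call is refused whole if a number of a shift passes 5 or a number of a turn 8.59, either way. A call with a gripper value outside its range is refused whole. "gripper" is the opening, from 0 (shut) to 1 (fully open), set as the call begins (left out, the last holds). The fingers move at their own pace and stop on an object; the grip force is fixed at half the most. Time passes only in rows, so rows that do not move let the fingers close. It gives the time, the measured TCP pose, the force and the opening at its end, in the units of the state.
- get_obs(): the state, without advancing time (a new reading comes with each control period).
- get_image(name): name is "scene" or "top"; returns the picture (384x512x3 uint8, red, green, blue); there is no depth.
- camera_params(name): a dict with "K" (3x3 intrinsics, pixels), "rvec" (rotation vector, rad) and "tvec" (3), from world to camera coordinates, as OpenCV has them. Camera axes: x right, y down, z forward; pixel columns grow to the right and rows downward; lengths in mm; the calibration is good to about 2 mm. A picture is of the moment at which its call begins. camera_params takes no time and is no camera call.
- close_job(): hands the job in, once; it reports no verdict.
The state is a dict: "t": time; "qpos": joint angles; "qvel": joint speeds; "joint_torque": joint torques, N m; "ee_pos": TCP position; "orientation": TCP orientation; "ft_force": force on the tool from outside, world axes, zero at the start; "moment": the same for the moment, N m; "width": finger opening in mm.
Only numpy, scipy, OpenCV 4.12 (cv2) and the standard library are available. Lean on these libraries where they do the work, as an engineer would, in place of code of your own. Each camera call takes 0.05 s, during which the arm holds its last target.

### The job

Take the spanner out of its sleeve and use it to tighten the hex collar under the beam of the flask press, turning it clockwise until it is fully home against its stop; only the spanner may turn the collar, not the gripper. Then take the spanner off and lay it down flat on the green mat, without dropping it, and let go. Do not push over or shift the other things on the bench.

Things in the scene. Friction and masses are not known exactly. Their poses are not given: they have to be found in the camera images.
- press: Fixed press. Origin on the table under the screw axis; z up, -x is its open front, y runs along the beam. Base 150 (x) x 230 (y) x 20 mm; brass flask 88 x 94 mm on it, steel plate on it, top 80 mm above the table. Columns of radius 12 mm at y = +-88 carry a blue beam 50 (x) x 215 (y) mm, 118 to 175 mm up (caps to 187), with a clear guard along its front (to x = -45, 118 to 132 mm up).
- collar_mid (a point): Point on the screw axis 100 mm above the table, half-way up the dark hex collar below the beam: 30 mm across flats, from 84 to 116 mm above the table, on a round washer (radius 21 mm). Fingers do not fit in between plate and beam. Axes as the press (they do not turn with the collar).
- collar (a joint): Turn of the collar, rad, growing clockwise from above (tightening), solid stop at 1.1; friction 0.35 N m, stays where left. At value q two flats are parallel to a level line at angle 0.5 - q (counter-clockwise from above) from the press x axis, others 60 and 120 deg on: the handle must lie along such a line. Within 0.75 rad of the press's -x it is clear of columns and beam.
- disc (a point): Centre of the white disc (radius 19 mm) on top of the beam, which turns with the collar: its red line meets the green mark on the beam's front edge when the collar is at its stop. To be read, not touched.
- spanner_jaw (a point): Jaw centre of the open-ended spanner, half-way through its thickness. 193 mm long, 14 mm thick all over, flat. x points out of the jaw's mouth, the handle runs along -x, z up as found. Gap 32 mm, flared tips to x = +18, closed end at x = -18.5; head from -37 to +18 mm, 62 mm wide at most. About 0.25 kg, balance point about 60 mm behind the jaw centre.
- spanner_neck (a point): Bare steel neck of the spanner, on its centre line 48 mm behind the jaw centre, half-way through the thickness; 20 mm wide. It is bare from 37 to 65 mm behind the jaw centre and this much stands outside the sleeve at the start. Axes as the jaw point.
- spanner_handle (a point): Red handle of the spanner, on its centre line 145 mm behind the jaw centre, half-way through the thickness; 22 mm wide, 14 mm thick, reaching from 65 to 175 mm behind the jaw centre. Axes as the jaw point. At the start it is hidden in the sleeve.
- sleeve: Fixed grey sleeve with a blue roof that keeps the spanner. Origin on the table under its middle; x points out of its mouth, along the spanner, whose head sticks out. 118 (x) x 70 (y) mm, top 59 mm up; foot 100 mm wide, 16.5 mm high. Slot 34 mm wide, floor 30, roof 50 mm up; a tongue 10 mm wide runs 24 mm past the mouth. The spanner is free once drawn 110 mm along x.
- mat: Fixed thin green mat, 230 (x) x 110 (y) x 3 mm; origin under its centre, x along its length. Free of other things.
- bottle: White disinfectant bottle, radius 32 mm, 190 mm tall; origin under its foot. Bystander beside the press.
- model_a: Plaster tooth model 50 x 64 mm, 35 mm high, off-white; origin under its foot. Bystander in front of the press.
- model_b: Plaster tooth model 50 x 64 mm, 35 mm high, white; origin under its foot. Bystander behind the press.
- jar: Amber glass jar with black cap, radius 30 mm, 70 mm tall; origin under its foot. Bystander.
- bowl: Green mixing bowl, rim radius 45 mm, 55 mm tall; origin under its foot. Bystander.
- pot: Clear cup, radius 34 mm, 90 mm tall; origin under its foot. Bystander.
There are look-alikes about, which are no part of the job. Of the things that look like the part that bears spanner_jaw, the smaller one is meant.

How it is judged:
By the outcome, as a careful person would: the job done as asked, in the order asked, and still so for the second after the job is handed in, with the robot touching nothing.
It also fails if it takes over 72 s, if anything falls off the work surface, if the arm or the gripper's body presses on something with over 40 N, if the wrist force passes 120 N, or if a joint passes its speed limit or range.

## Working session

There is one attempt and no reset: what is moved stays moved. The work goes in short steps, Python scripts to look and compute and a tool call to move; the robot and the scene stay as the last step left them, time stands still between calls to the robot, and variables do not carry over. Pictures are saved under pics/ and viewed, and the job is handed in when it is done.

Besides the shell and the picture viewer there is one more tool, called as a command line: name --argument value ..., lists and objects as JSON in quotes. arm_command: Moves the arm, as the interface text tells. Its arguments: {"type":"object","properties":{"increments":{"type":"array","items":{"type":"array"}},"gripper":{"type":"number"}},"required":["increments"]}

```bash
mkdir -p pics
python3 - <<'E'
from workcell import *
import cv2
for n in ("scene","top"):
    im=get_image(n); cv2.imwrite(f"pics/{n}0.png",cv2.cvtColor(im,cv2.COLOR_RGB2BGR)); print(n,camera_params(n))
print(get_obs())
E
```

```text
scene {'K': array([[489.47836181,   0.        , 251.90654937],
       [  0.        , 489.47836181, 187.99207423],
       [  0.        ,   0.        ,   1.        ]]), 'rvec': array([ 2.27013613,  1.30196492, -0.40392437]), 'tvec': array([-203.26897299, -252.02179435, 2023.32351632])}
top {'K': array([[382.76921006,   0.        , 255.2907495 ],
       [  0.        , 382.76921006, 190.91468187],
       [  0.        ,   0.        ,   1.        ]]), 'rvec': array([ 2.19435877, -2.20479991,  0.05221875]), 'tvec': array([  -5.56204652,  466.01887613, 1168.29258363])}
{'t': 0.1, 'qpos': array([-1.29502250e+00,  4.23777718e-01,  1.63057132e+00,  9.65443686e-06,
        1.08861145e+00, -1.90194558e-02]), 'qvel': array([ 0.00100271, -0.00148662, -0.00210177,  0.00128123, -0.00142684,
       -0.00065272]), 'joint_torque': array([ 7.02401439e-05, -5.45614350e+01, -2.74323142e+01,  6.45274390e-02,
        1.87859614e-02, -3.52837606e-05]), 'ee_pos': array([ 181.47200523, -597.566698  ,  221.98773356]), 'orientation': array([-2.52292146e+00,  1.87060897e+00,  1.69262821e-03]), 'ft_force': array([ 0.47890407, -0.17651834, -0.15977499]), 'moment': array([-0.02686454,  0.06655331, -0.05339   ]), 'width': 87.75495622018792}
```

View pics/scene0.png

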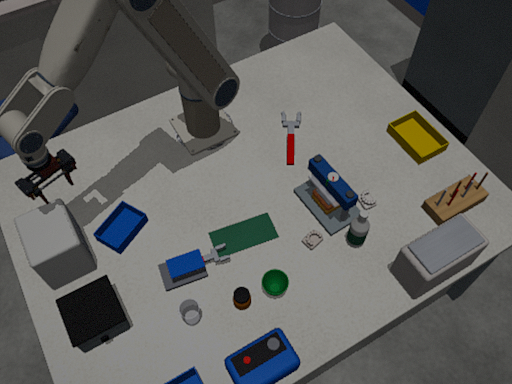

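View pics/top0.png

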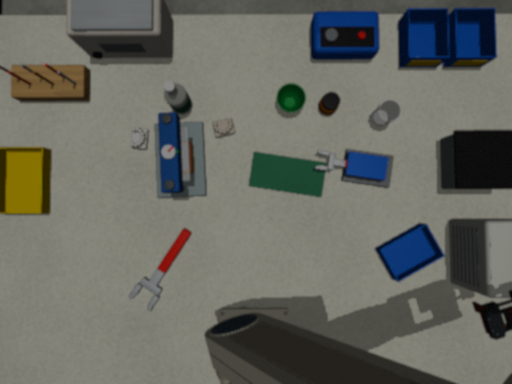

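```bash
cat > h.py <<'E'
from workcell import *
import cv2, numpy as np
P={n:camera_params(n) for n in("scene","top")}
def proj(n,pts):
    p=P[n]; return cv2.projectPoints(np.array(pts,float).reshape(-1,1,3),p["rvec"],p["tvec"],p["K"],None)[0].reshape(-1,2)
def ray(n,uv):
    p=P[n];R=cv2.Rodrigues(p["rvec"])[0];c=-R.T@p["tvec"]
    d=R.T@np.linalg.inv(p["K"])@np.array([uv[0],uv[1],1.]);return c,d
def atz(n,uv,z):
    c,d=ray(n,uv);return c+d*(z-c[2])/d[2]
def tri(a,b):
    (c1,d1),(c2,d2)=ray("scene",a),ray("top",b)
    d1/=np.linalg.norm(d1);d2/=np.linalg.norm(d2)
    A=np.stack([d1,-d2],1);s=np.linalg.lstsq(A,c2-c1,rcond=None)[0]
    return (c1+d1*s[0]+c2+d2*s[1])/2, np.linalg.norm(c1+d1*s[0]-c2-d2*s[1])
def crop(src,box,k,out):
    im=cv2.imread(src) if isinstance(src,str) else cv2.cvtColor(src,cv2.COLOR_RGB2BGR)
    x0,y0,x1,y1=box;c=cv2.resize(im[y0:y1,x0:x1],None,fx=k,fy=k,interpolation=cv2.INTER_CUBIC)
    c=cv2.convertScaleAbs(c,alpha=1.3,beta=15)
    for x in range((x0+9)//10*10,x1,10):
        cv2.line(c,((x-x0)*k,0),((x-x0)*k,5),(0,0,255),1);cv2.putText(c,str(x),((x-x0)*k,15),0,.35,(0,0,255),1)
    for y in range((y0+9)//10*10,y1,10):
        cv2.line(c,(0,(y-y0)*k),(5,(y-y0)*k),(0,0,255),1);cv2.putText(c,str(y),(6,(y-y0)*k+4),0,.35,(0,0,255),1)
    cv2.imwrite(out,c)
E
python3 - <<'E'
from h import *
crop("pics/top0.png",(240,130,400,200),5,"pics/a.png")
crop("pics/top0.png",(120,70,240,210),4,"pics/b.png")
crop("pics/scene0.png",(150,210,310,330),5,"pics/c.png")
crop("pics/scene0.png",(285,140,385,255),5,"pics/d.png")
for uv in [(180,152),(260,150),(330,160),(390,180),(170,150)]: print(uv,atz("top",uv,0))
for n in P: print(n,ray(n,(256,192)))
E
```

```text
(180, 152) [589.12702754 226.56283834   0.        ]
(260, 150) [594.28744044 -23.11657884   0.        ]
(330, 160) [ 561.92519703 -241.36003168    0.        ]
(390, 180) [ 498.51422735 -427.40521315    0.        ]
(170, 150) [595.54468954 257.78641949   0.        ]
scene (array([1252.50543268, -468.01982925, 1552.69407561]), array([-0.46880948,  0.2688998 , -0.84145562]))
top (array([ 412.62950014,   -5.06764833, 1188.20171048]), array([ 0.04242103, -0.00413545, -0.99909701]))
```

View pics/a.png

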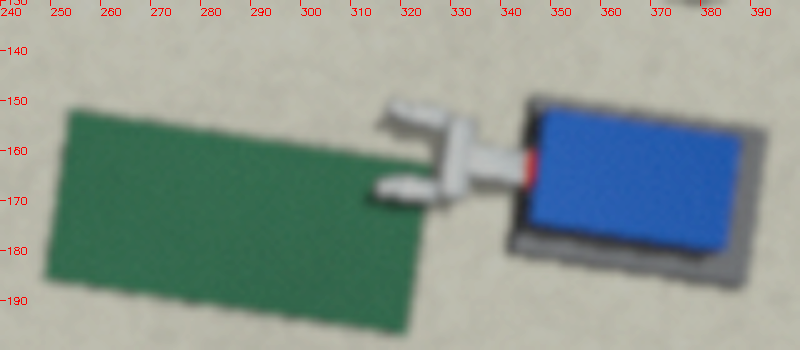

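View pics/b.png

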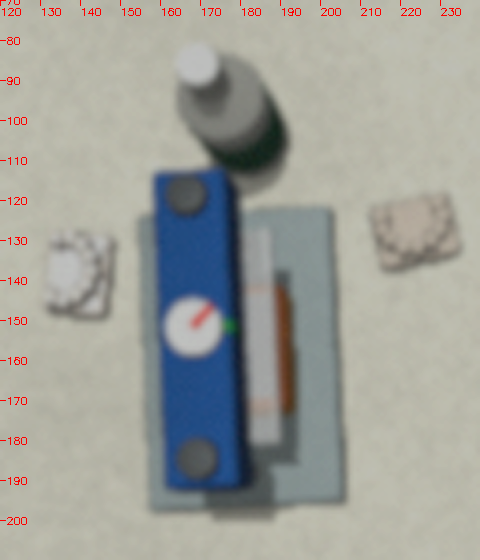

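View pics/c.png

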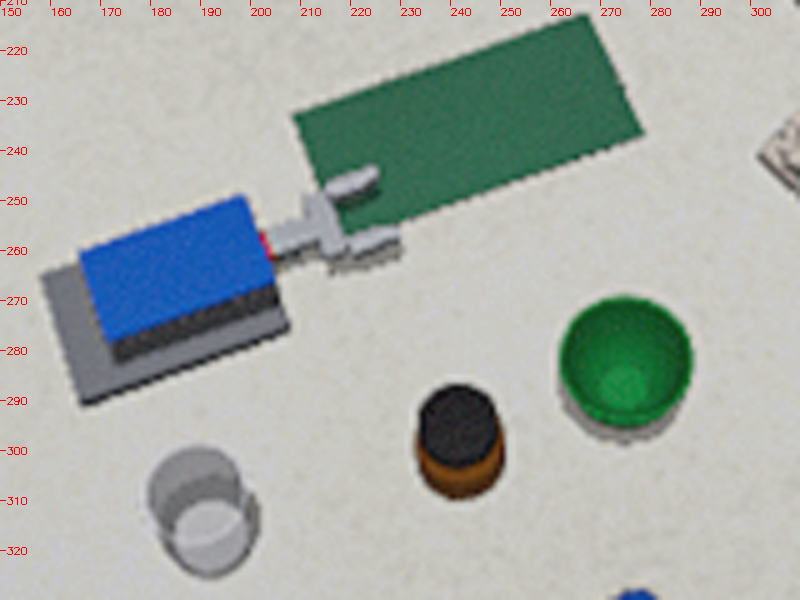

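View pics/d.png

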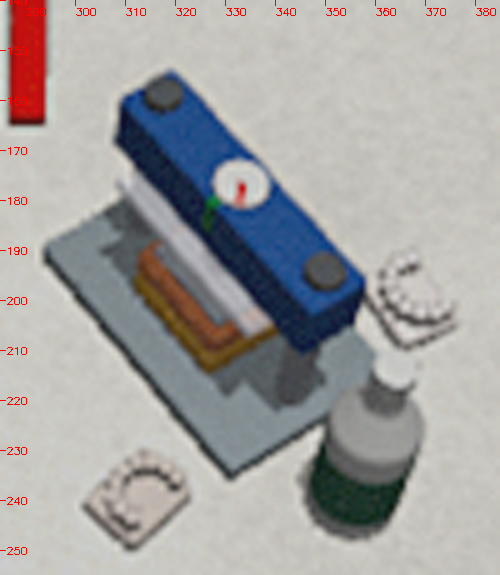

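```bash
cat > fit.py <<'E'
from h import *
from scipy.optimize import least_squares
def fit(obs,x0,name):
    def T(p,X):
        X=np.array(X,float);c,s=np.cos(p[2]),np.sin(p[2])
        return np.c_[p[0]+c*X[:,0]-s*X[:,1],p[1]+s*X[:,0]+c*X[:,1],X[:,2]]
    def f(p):
        return np.concatenate([(proj(n,T(p,[o[0] for o in L]))-np.array([o[1] for o in L])).ravel() for n,L in obs.items()])
    r=least_squares(f,x0,loss="soft_l1",x_scale=[10,10,.1]);print(name,r.x.round(3));print(r.fun.reshape(-1,2).round(1).tolist())
    return r.x
press=fit({"top":[((-75,115,20),(206.2,195.5)),((-75,-115,20),(203,122)),((75,115,20),(157.5,197.5)),((75,-115,20),(154.2,123.7)),((0,0,176),(168.2,151.7)),
 ((25,-107.5,175),(158.7,113)),((-25,-107.5,175),(176.2,112)),((25,107.5,175),(162,192)),((-25,107.5,175),(180,192))],
 "scene":[((-75,-115,20),(331.4,234.4)),((-75,115,20),(294,190)),((25,107.5,175),(319.6,154)),((-25,107.5,175),(309.4,159.6)),((25,-107.5,175),(357.4,195.6)),((-25,-107.5,175),(345.6,202.6)),((0,0,176),(333.2,176.8))]},[590,226,1.57],"press")
# sleeve x points +y world
sl=fit({"top":[((59,-35,59),(349,151.4)),((-59,-35,59),(388,157.4)),((-59,35,59),(385,180)),((59,35,59),(345.6,174.4))],
 "scene":[((59,-35,59),(205,263)),((-59,-35,59),(172.5,277)),((-59,35,59),(166,260)),((59,35,59),(198.5,249))]},[550,-350,1.57],"sleeve")
mat=fit({"top":[((115,-55,3),(253.8,151.8)),((115,55,3),(249,186)),((-115,55,3),(321,196.5))],
 "scene":[((115,-55,3),(278.6,236.5)),((115,55,3),(267.6,212.6)),((-115,55,3),(208.8,233))]},[560,-100,1.57],"mat")
def S(X):
    c,s=np.cos(sl[2]),np.sin(sl[2]);return [sl[0]+c*X[0]-s*X[1],sl[1]+s*X[0]+c*X[1],X[2]]
for X in [(142,0,44),(76,0,44),(87,0,44),(105.5,0,44),(87,31,44),(87,-31,44),(142,24,44),(142,-24,44)]: print(X,np.round(S(X),1),proj("top",S(X)).round(1),proj("scene",S(X)).round(1))
# red line
for n,a,b,g in [("top",(168.2,151.7),(120+213/4,70+305/4),(120+231/4,70+326/4)),("scene",(333.2,176.8),(333.2,181.5),(285+210/5,140+205/5))]:
    A,B,G=[atz(n,v,177)[:2] for v in(a,b,g)];print(n,A,np.arctan2(*(B-A)[::-1]),np.arctan2(*(G-A)[::-1]),"front dir",press[2]+np.pi-2*np.pi)
o=get_obs();R=cv2.Rodrigues(o["orientation"])[0];print(R.round(3))
for n,uv,z in [("top",(169,86.5),190),("scene",(364,213.5),190),("top",(183,108),0)]: print("bottle",atz(n,uv,z))
E
python3 fit.py
python3 - <<'E'
from h import *
crop("pics/scene0.png",(0,110,110,220),6,"pics/e.png")
crop("pics/top0.png",(145,130,205,180),12,"pics/f.png")
E
```

```text
press [564.084 223.007   1.62 ]
[[-0.1, -0.2], [-0.5, -1.2], [-0.5, 0.4], [-0.4, -0.4], [0.2, -0.1], [-1.3, -0.7], [-0.1, -0.7], [-1.2, 0.5], [-0.3, -0.5], [-2.1, 0.1], [-2.8, -1.3], [-1.5, -1.0], [-2.8, -0.2], [-0.0, 0.6], [-0.1, 0.7], [-1.8, 0.3]]
sleeve [ 537.791 -336.439    1.428]
[[-1.1, -0.3], [-0.7, -0.8], [-0.6, -0.1], [-0.7, -0.0], [-0.7, 1.9], [-2.4, 0.6], [-1.9, -0.6], [-0.9, -1.7]]
mat [ 520.247 -106.168    1.422]
[[-1.0, -1.1], [-1.3, -0.4], [0.1, -0.2], [-0.5, 0.2], [-1.4, -0.7], [-2.0, -0.3]]
(142, 0, 44) [ 558.  -195.9   44. ] [[317.8 159.5]] [[224.5 249.5]]
(76, 0, 44) [ 548.6 -261.2   44. ] [[339.6 162.5]] [[206.2 256.2]]
(87, 0, 44) [ 550.2 -250.3   44. ] [[335.9 162. ]] [[209.2 255. ]]
(105.5, 0, 44) [ 552.8 -232.    44. ] [[329.8 161.2]] [[214.4 253.2]]
(87, 31, 44) [ 519.5 -245.9   44. ] [[334.6 172.2]] [[206.3 247.4]]
(87, -31, 44) [ 580.9 -254.7   44. ] [[337.2 151.9]] [[212.3 262.8]]
(142, 24, 44) [ 534.3 -192.5   44. ] [[316.7 167.4]] [[222.1 243.6]]
(142, -24, 44) [ 581.8 -199.3   44. ] [[318.8 151.6]] [[226.9 255.4]]
top [563.77689047 223.38425064] -0.7433083914717339 -1.5542083985119803 front dir -1.5217090852190491
scene [566.62710806 228.65202744] -0.6159835649058605 -1.4479368725799675 front dir -1.5217090852190491
[[ 0.291 -0.957 -0.   ]
 [-0.957 -0.291  0.001]
 [-0.001 -0.    -1.   ]]
bottle [735.06622479 219.28786747 190.        ]
bottle [740.15010245 224.10564888 190.        ]
bottle [727.8970823  217.72599782   0.        ]
```

View pics/e.png

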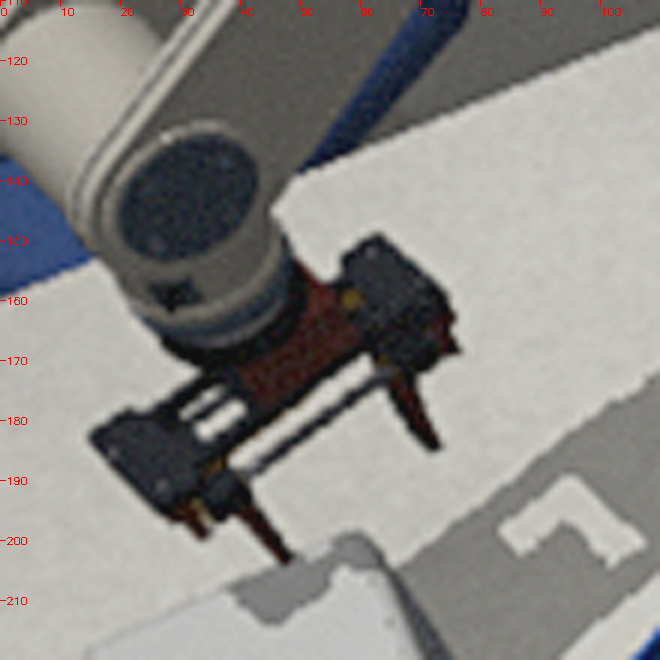

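View pics/f.png

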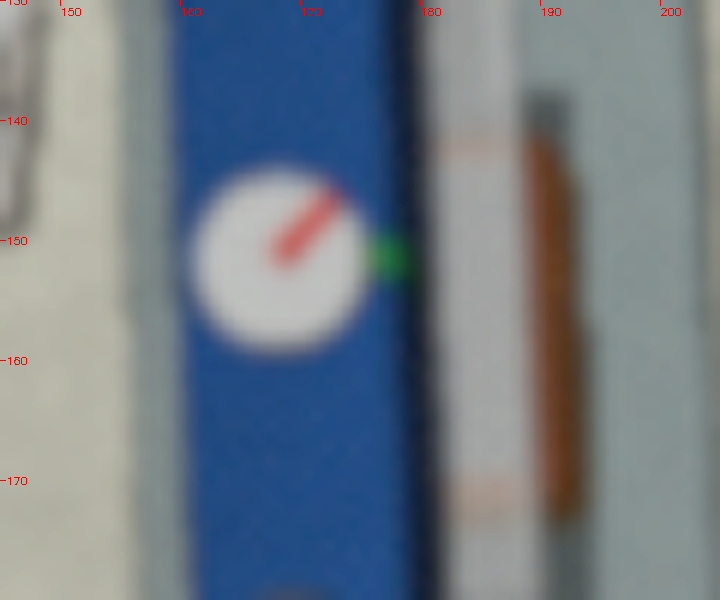

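```bash
python3 - <<'E'
import re
s=open('fit.py').read()
s=s.replace('np.array([o[1] for o in L]))','np.array([o[1] for o in L])+.4)')
open('fit.py','w').write(s)
E
python3 fit.py | head -20
cat > red.py <<'E'
from h import *
def red(im,n,box):
    x0,y0,x1,y1=box
    k=8
    c=cv2.resize(im[y0:y1,x0:x1],None,fx=k,fy=k,interpolation=cv2.INTER_CUBIC).astype(int)
    w=np.clip(c[...,0]-(c[...,1]+c[...,2])/2-30,0,None)*(c[...,0]>90)
    wg=np.clip(c[...,1]-(c[...,0]+c[...,2])/2-15,0,None)
    wd=(c.min(2)>120)|(w>10)
    g=lambda m:((m*np.mgrid[0:m.shape[0],0:m.shape[1]]).sum((1,2))/m.sum())[::-1]
    f=lambda v:np.array([x0,y0])+(v+.5)/k-.5
    ys,xs=np.nonzero(wd);(dx,dy),rr,_=cv2.fitEllipse(cv2.convexHull(np.c_[xs,ys].astype(np.float32)))
    D,Rr,G=f(np.array([dx,dy])),f(g(w)),f(g(wg))
    A,B,C=[atz(n,v,z)[:2] for v,z in((D,176),(Rr,176),(G,175))]
    print(n,"disc px",D,rr,"red",Rr,"green",G);print(" disc",A,"ang red",np.arctan2(*(B-A)[::-1]),"green",np.arctan2(*(C-A)[::-1]),"r",np.linalg.norm(B-A),np.linalg.norm(C-A))
if __name__=="__main__":
    import sys
    for n,b in(("top",(158,140,180,162)),("scene",(320,165,345,190))):
        red(get_image(n),n,b)
E
python3 red.py
```

```text
press [564.481 223.912   1.617]
[[-0.1, 0.1], [-0.3, -0.9], [-0.5, 0.6], [-0.2, -0.2], [0.3, 0.2], [-1.1, -0.5], [0.1, -0.4], [-1.2, 0.7], [-0.3, -0.2], [-1.6, 0.4], [-2.1, -1.0], [-0.8, -0.6], [-2.1, 0.1], [0.6, 1.0], [0.6, 1.1], [-1.1, 0.7]]
sleeve [ 538.242 -335.987    1.425]
[[-0.8, -0.1], [-0.4, -0.5], [-0.4, 0.2], [-0.5, 0.2], [-0.1, 2.4], [-1.8, 1.0], [-1.3, -0.3], [-0.2, -1.3]]
mat [ 520.308 -105.473    1.422]
[[-0.8, -0.7], [-1.1, -0.0], [0.3, 0.1], [0.1, 0.5], [-0.8, -0.4], [-1.4, 0.0]]
(142, 0, 44) [ 558.9 -195.5   44. ] [[317.6 159.2]] [[224.7 249.6]]
(76, 0, 44) [ 549.3 -260.8   44. ] [[339.4 162.3]] [[206.4 256.3]]
(87, 0, 44) [ 550.9 -249.9   44. ] [[335.8 161.8]] [[209.4 255.2]]
(105.5, 0, 44) [ 553.6 -231.6   44. ] [[329.7 160.9]] [[214.6 253.3]]
(87, 31, 44) [ 520.2 -245.4   44. ] [[334.4 172. ]] [[206.5 247.5]]
(87, -31, 44) [ 581.6 -254.4   44. ] [[337.1 151.6]] [[212.5 263. ]]
(142, 24, 44) [ 535.2 -192.    44. ] [[316.6 167.1]] [[222.3 243.7]]
(142, -24, 44) [ 582.7 -199.    44. ] [[318.7 151.4]] [[227.1 255.6]]
top [563.77689047 223.38425064] -0.7433083914717339 -1.5542083985119803 front dir -1.5242663380132822
scene [566.62710806 228.65202744] -0.6159835649058605 -1.4479368725799675 front dir -1.5242663380132822
[[ 0.291 -0.957 -0.   ]
 [-0.957 -0.291  0.001]
 [-0.001 -0.    -1.   ]]
bottle [735.06622479 219.28786747 190.        ]
top disc px [167.88932037 151.21119881] (97.09075164794922, 100.21866607666016) red [169.88741433 148.71680288] green [176.96793732 151.00123576]
 disc [565.23692685 224.44286359] ang red -0.6706594536837451 green -1.5455277122552664 r 8.485525908782707 23.926018828637744
scene disc px [332.75641537 176.54324818] (177.2987518310547, 270.9053039550781) red [332.77483668 178.06193902] green [326.9210483  180.63926757]
 disc [564.49316493 228.47671215] ang red -0.6055788419219821 green -1.4475158291697465 r 6.275907835492503 26.423932818416013
```

arm_command --increments '[[[0, 0, 0], -8.1], [[0, 0, 0], -8.1], [[0, 0, 0], -8.1], [[0, 0, 0], -8.1], [[0, 0, 0], -8.1], [[0, 0, 0], -8.1], [[0, 0, 0], -8.1], [[0, 0, 0], -8.1]]' --gripper 1

```text
t: 1.0
ee_pos: [181.2, -596.4, 220.2]
orientation: [-3.133, 0.159, 0.002]
ft_force: [-0.3, -0.5, -0.3]
width: 87.8
```

```bash
cat > to.py <<'E'
from h import *
import sys
def st(o=None):
    o=o or get_obs();R=cv2.Rodrigues(o["orientation"])[0];return o,R,np.arctan2(R[1,0],R[0,0])
def to(p,yaw):
    o,R,y=st();d=R.T@(np.array(p)-o["ee_pos"])/10;t=-np.degrees((yaw-y+np.pi)%(2*np.pi)-np.pi)
    print("t",round(o["t"],2),"pos",o["ee_pos"].round(1),"yaw",round(y,4),"w",round(o["width"],1),"F",o["ft_force"].round(1),"M",o["moment"].round(2),"q",o["qpos"].round(2));print("need tool cm",d.round(2),"turn deg",t.round(2))
if __name__=="__main__":
    a=[float(v) for v in sys.argv[1:]];to(a[:3],a[3])
E
python3 to.py 549 -262.8 100 -.146
```

```text
t 1.0 pos [ 181.2 -596.4  220.2] yaw -0.1013 w 87.8 F [-0.3 -0.5 -0.3] M [-0.02 -0.09  0.03] q [-1.3   0.43  1.63  0.    1.09 -1.19]
need tool cm [ 33.24 -36.85  12.13] turn deg 2.56
```

arm_command --increments '[[[3.3, -3.6, 0.5], 0.26], [[3.3, -3.6, 0.5], 0.26], [[3.3, -3.6, 0.5], 0.26], [[3.3, -3.6, 0.5], 0.26], [[3.3, -3.6, 0.5], 0.26], [[3.3, -3.6, 0.5], 0.26], [[3.3, -3.6, 0.5], 0.26], [[3.3, -3.6, 0.5], 0.26], [[2.5, -2.8, 0.5], 0.26], [[1.2, -1.5, 0.3], 0.0], [[0, 0, 0], 0]]'

```text
t: 2.1
ee_pos: [527.5, -295.1, 170.3]
orientation: [-3.132, 0.222, 0.001]
ft_force: [0.3, -0.1, -0.4]
width: 87.6
```

```bash
python3 to.py 549 -262.8 100 -.146
python3 - <<'E'
from h import *
for n,b in(("top",(290,110,410,210)),("scene",(140,190,260,290))):
    im=get_image(n);crop(im,b,6,f"pics/g_{n}.png")
print(proj("top",[get_obs()["ee_pos"]]),proj("scene",[get_obs()["ee_pos"]]))
E
```

```text
t 2.1 pos [ 527.5 -295.1  170.3] yaw -0.1418 w 87.6 F [ 0.3 -0.1 -0.4] M [-0.03 -0.05 -0.04] q [-0.53  0.46  1.71  0.    0.97 -0.39]
need tool cm [ 1.68 -3.49  7.03] turn deg 0.24
[[363.52383385 165.27563387]] [[189.24517151 238.49869397]]
```

View pics/g_top.png

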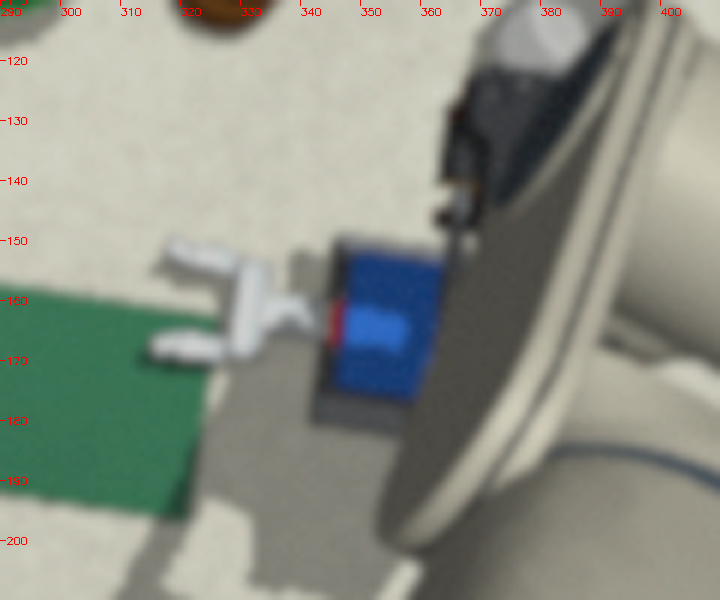

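View pics/g_scene.png

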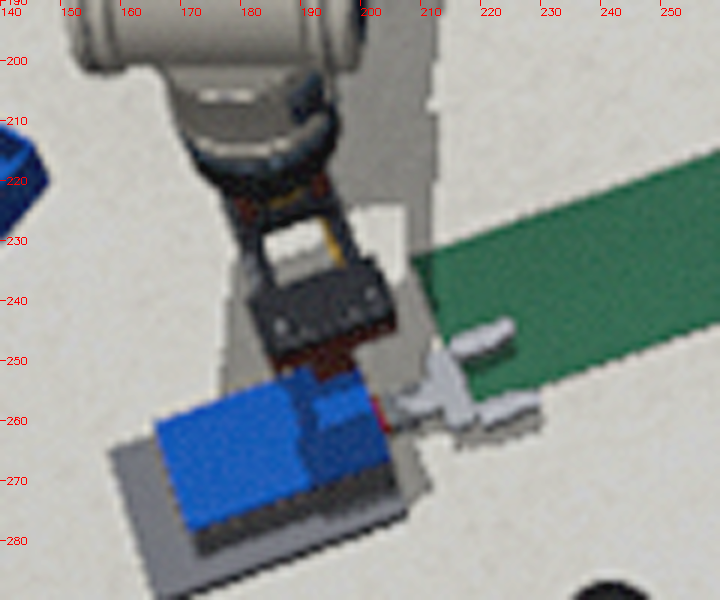

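Run:
```python
from h import *
s=np.array([np.cos(1.425),np.sin(1.425)]);o=np.array([538.2,-336])
for n,uv,l in [("top",(344.1,163.4),"-65"),("top",(334.3,162),"-37"),("top",(327.8,161.2),"-18.5"),("scene",(203.5,256.6),"-65"),("scene",(219,252),"-18.5")]:
    p=atz(n,uv,44)[:2];d=p-o;print(n,l,p,"sleeve x",d@s,"y",-d[0]*s[1]+d[1]*s[0],"-> jaw at",d@s-float(l))
```

```text
top -65 [ 545.9450173  -274.83754591] sleeve x 61.63875165796344 y 1.2228562089442772 -> jaw at 126.63875165796344
top -37 [ 550.3023243  -245.44969066] sleeve x 91.34784841376228 y 1.1812559476379967 -> jaw at 128.34784841376228
top -18.5 [ 552.80492782 -225.94889759] sleeve x 111.00532750757179 y 1.5382858379434499 -> jaw at 129.5053275075718
scene -65 [ 545.48691648 -269.73222127] sleeve x 66.6233584590481 y 2.417800194988457 -> jaw at 131.62335845904812
scene -18.5 [ 556.94964702 -216.50854606] sleeve x 120.94766816908263 y -1.1909624743158815 -> jaw at 139.44766816908265
```

arm_command --increments '[[[1, -1.6, 1.5], 0], [[0.6, -1.6, 3], 0], [[0.2, -0.5, 3], 0], [[0, 0, 1], 0], [[0, 0, 0], 0]]'

```text
t: 2.7
ee_pos: [546.7, -268.7, 86.0]
orientation: [3.131, -0.237, 0.003]
ft_force: [0.1, -0.7, 0.7]
width: 87.7
```

```bash
python3 to.py 548 -260 32 -.146
python3 - <<'E'
from h import *
for n,b in(("top",(290,110,410,210)),("scene",(140,190,260,290))):
    im=get_image(n);crop(im,b,6,f"pics/h_{n}.png")
print(proj("top",[get_obs()["ee_pos"]]),proj("scene",[get_obs()["ee_pos"]]))
E
```

```text
t 2.7 pos [ 546.7 -268.7   86. ] yaw -0.151 w 87.7 F [ 0.1 -0.7  0.7] M [ 0.01 -0.08 -0.03] q [-0.48  0.58  1.75 -0.    0.81 -0.32]
need tool cm [-0.01 -0.89  5.4 ] turn deg -0.29
[[345.62284005 161.0422874 ]] [[202.71671406 251.37461452]]
```

View pics/h_top.png

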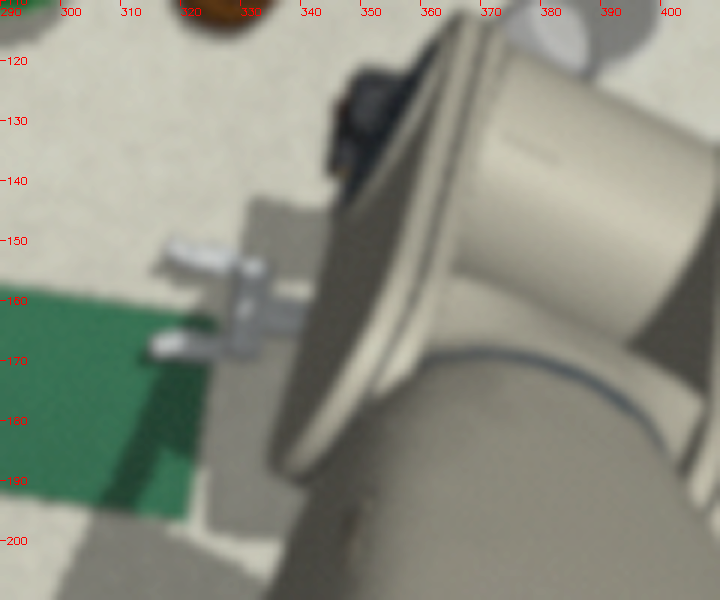

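View pics/h_scene.png

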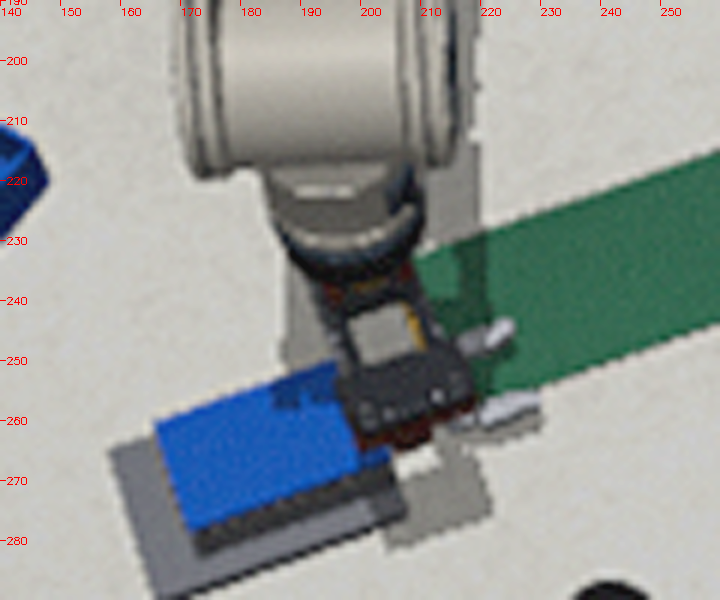

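arm_command --increments '[[[0, -0.9, 1], 0], [[0, -0.2, 2], 0], [[0, 0, 1.8], 0], [[0, 0, 0.5], 0], [[0, 0, 0], 0]]'

```text
t: 3.3
ee_pos: [552.7, -260.3, 38.0]
orientation: [3.126, -0.242, 0.022]
ft_force: [-0.6, -0.9, 1.1]
width: 87.5
```

```bash
python3 to.py 548 -260 32 -.146
```

```text
t 3.3 pos [ 552.7 -260.3   38. ] yaw -0.1542 w 87.5 F [-0.6 -0.9  1.1] M [ 0.02 -0.09 -0.01] q [-0.46  0.65  1.76 -0.    0.71 -0.3 ]
need tool cm [-0.48  0.04  0.59] turn deg -0.47
```

arm_command --increments '[[[-0.4, 0, 0.4], -0.4], [[-0.2, 0, 0.2], 0], [[0, 0, 0], 0]]'

```text
t: 3.6
ee_pos: [547.5, -259.7, 33.5]
orientation: [3.126, -0.23, 0.026]
ft_force: [-0.4, -0.4, -0.0]
width: 87.6
```

arm_command --increments '[[[0, 0, 0], 0], [[0, 0, 0], 0], [[0, 0, 0], 0], [[0, 0, 0], 0], [[0, 0, 0], 0], [[0, 0, 0], 0], [[0, 0, 0], 0], [[0, 0, 0], 0]]' --gripper 0

```text
t: 4.4
ee_pos: [548.3, -260.3, 34.8]
orientation: [3.125, -0.23, 0.029]
ft_force: [-0.1, -0.0, 0.2]
width: 27.3
```

```bash
python3 to.py 548 -260 32 -.146
```

```text
t 4.4 pos [ 548.3 -260.3   34.8] yaw -0.1468 w 27.3 F [-0.1 -0.   0.2] M [0.01 0.   0.01] q [-0.46  0.65  1.78 -0.    0.7  -0.31]
need tool cm [-0.04 -0.03  0.28] turn deg -0.05
```

arm_command --increments '[[[0, 0, 0.3], 0], [[0, 0, 0], 0], [[0, 0, 0], 0], [[0, 0, 0], 0]]'

```text
t: 4.8
ee_pos: [548.9, -260.5, 32.4]
orientation: [3.124, -0.23, 0.031]
ft_force: [-0.6, 0.8, 2.0]
width: 19.7
```

```bash
python3 to.py 548 -260 32 -.146
```

```text
t 4.8 pos [ 548.9 -260.5   32.4] yaw -0.1467 w 19.7 F [-0.6  0.8  2. ] M [ 0.03  0.06 -0.  ] q [-0.46  0.65  1.78 -0.    0.69 -0.32]
need tool cm [-0.09 -0.04  0.04] turn deg -0.04
```

```bash
sed -i 's/print("need/print("toolz",R[:,2].round(4),end=" ");print("need/' to.py; python3 to.py 565.6 -138 36 -.146
```

```text
t 4.8 pos [ 548.9 -260.5   32.4] yaw -0.1467 w 19.7 F [-0.6  0.8  2. ] M [ 0.03  0.06 -0.  ] q [-0.46  0.65  1.78 -0.    0.69 -0.32]
toolz [ 0.0189 -0.0101 -0.9998] need tool cm [ -0.13 -12.36  -0.45] turn deg -0.04
```

arm_command --increments '[[[0, -0.5, -0.1], 0], [[0, -1, -0.1], 0], [[0, -1.5, 0], 0], [[0, -1.5, 0], 0]]'

```text
t: 5.2
ee_pos: [554.6, -213.7, 32.8]
orientation: [3.125, -0.234, 0.028]
ft_force: [0.9, -1.1, -1.4]
width: 19.8
```

```bash
python3 to.py 565.6 -138 36 -.146
```

```text
t 5.2 pos [ 554.6 -213.7   32.8] yaw -0.1496 w 19.8 F [ 0.9 -1.1 -1.4] M [-0.03 -0.09  0.  ] q [-0.39  0.64  1.8  -0.    0.68 -0.23]
toolz [ 0.0171 -0.0091 -0.9998] need tool cm [-0.04 -7.65 -0.37] turn deg -0.2
```

arm_command --increments '[[[0, -1.5, -0.05], 0], [[0, -1.5, -0.05], 0], [[0, -1.5, -0.05], 0], [[0, -1.5, -0.05], 0], [[0, -1.5, -0.05], 0], [[0, -0.5, -0.1], 0]]'

```text
t: 5.8
ee_pos: [567.1, -123.7, 35.6]
orientation: [3.126, -0.228, 0.026]
ft_force: [-0.3, -0.3, -2.0]
width: 19.8
```

```bash
python3 to.py 565.6 -138 36 -.146;python3 - <<'E'
from h import *
for n,b in(("top",(240,110,400,210)),("scene",(140,190,280,290))):
    im=get_image(n);crop(im,b,5,f"pics/i_{n}.png")
E
```

```text
t 5.8 pos [ 567.1 -123.7   35.6] yaw -0.1455 w 19.8 F [-0.3 -0.3 -2. ] M [ 0.04 -0.06  0.02] q [-0.23  0.62  1.83 -0.01  0.67 -0.08]
toolz [ 0.0158 -0.0083 -0.9998] need tool cm [ 0.06  1.44 -0.03] turn deg 0.03
```

View pics/i_top.png

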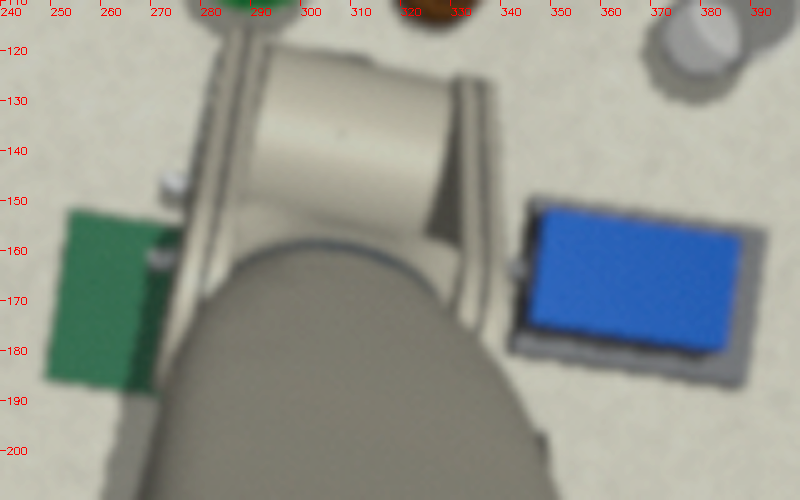

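View pics/i_scene.png

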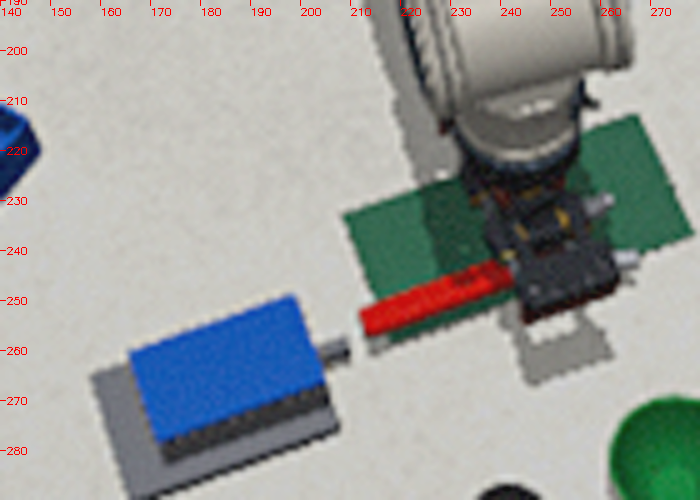

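arm_command --increments '[[[-1.2, -1.3, -0.1], 0], [[-1.6, -1.3, 0], 0], [[-1.4, -1, 0], 0], [[-0.6, -0.3, 0.2], 0], [[0, 0, 0.4], 0], [[0, 0, 0], 0]]'

```text
t: 6.5
ee_pos: [522.5, -78.4, 29.6]
orientation: [3.125, -0.233, 0.027]
ft_force: [0.5, -0.1, -1.6]
width: 19.9
```

```bash
python3 to.py 524.5 -77.3 6 -.149
```

```text
t 6.5 pos [522.5 -78.4  29.6] yaw -0.1487 w 19.9 F [ 0.5 -0.1 -1.6] M [-0.03 -0.02  0.04] q [-0.17  0.58  1.95 -0.01  0.59 -0.01]
toolz [ 0.0168 -0.0091 -0.9998] need tool cm [ 0.13 -0.15  2.36] turn deg 0.02
```

arm_command --increments '[[[0, 0, 1], 0], [[0, 0, 0.7], 0], [[0, 0, 0.3], 0], [[0, 0, 0], 0]]'

```text
t: 6.9
ee_pos: [524.5, -80.2, 7.3]
orientation: [3.124, -0.236, 0.029]
ft_force: [-0.2, 0.3, -2.0]
width: 19.6
```

```bash
python3 to.py 524.5 -77.3 6 -.149
```

```text
t 6.9 pos [524.5 -80.2   7.3] yaw -0.1505 w 19.6 F [-0.2  0.3 -2. ] M [-0.03 -0.01 -0.05] q [-0.17  0.63  1.95 -0.01  0.54 -0.01]
toolz [ 0.0181 -0.0095 -0.9998] need tool cm [-0.05 -0.28  0.13] turn deg -0.09
```

arm_command --increments '[[[0, 0, 0.15], 0], [[0, 0, 0.05], 0], [[0, 0, 0.03], 0]]'

```text
t: 7.2
ee_pos: [524.8, -80.4, 5.6]
orientation: [3.125, -0.236, 0.029]
ft_force: [-1.0, 1.4, 1.6]
width: 20.3
```

```bash
python3 to.py 524.5 -77.3 6 -.149
```

```text
t 7.2 pos [524.8 -80.4   5.6] yaw -0.151 w 20.3 F [-1.   1.4  1.6] M [0.17 0.34 0.05] q [-0.17  0.63  1.95 -0.01  0.54 -0.01]
toolz [ 0.0176 -0.0093 -0.9998] need tool cm [-0.07 -0.3  -0.04] turn deg -0.12
```

arm_command --increments '[[[0, 0, 0], 0], [[0, 0, 0], 0], [[0, 0, 0], 0], [[0, 0, 0], 0], [[0, 0, -0.5], 0], [[0, 0, -2], 0], [[0, 0, -3], 0], [[0, 0, -3], 0]]' --gripper 1

```text
t: 8.0
ee_pos: [521.5, -79.3, 90.6]
orientation: [3.125, -0.236, 0.02]
ft_force: [0.9, 0.4, 0.8]
width: 80.2
```

arm_command --increments '[[[0, 2, -1], 0], [[0, 4, 0], 0], [[0, 4, 0], 0], [[0, 4, 0], 0], [[0, 4, 0], 0], [[0, 4, 0], 0]]'

```text
t: 8.6
ee_pos: [492.1, -300.5, 110.6]
orientation: [3.124, -0.222, 0.038]
ft_force: [0.5, 1.0, -1.0]
width: 87.6
```

```bash
python3 to.py 524.5 -77.3 6 -.149;python3 - <<'E'
from h import *
for n,b in(("top",(230,120,390,220)),("scene",(150,190,290,290))):
    im=get_image(n);crop(im,b,5,f"pics/j_{n}.png")
E
```

```text
t 8.6 pos [ 492.1 -300.5  110.6] yaw -0.1418 w 87.6 F [ 0.5  1.  -1. ] M [-0.01 -0.07 -0.07] q [-0.57  0.49  1.83  0.    0.79 -0.43]
toolz [ 0.0237 -0.0112 -0.9997] need tool cm [ -0.21 -22.64  10.29] turn deg 0.41
```

View pics/j_top.png

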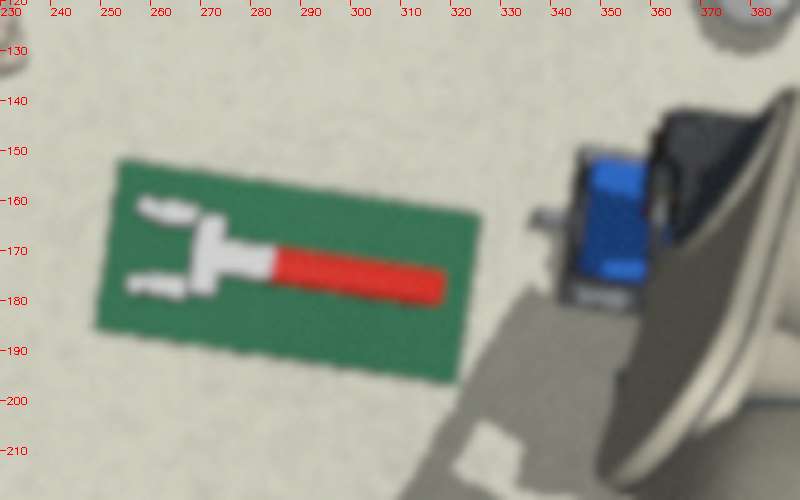

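View pics/j_scene.png

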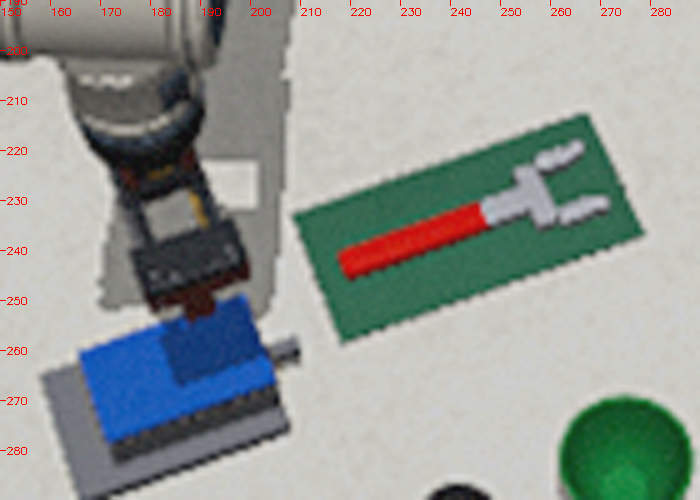

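```bash
cat > sp.py <<'E'
from h import *
s=np.array([np.cos(1.42),np.sin(1.42)]);nn=np.array([-s[1],s[0]]);g=np.array([524.8,-80.4])
for n,L in (("top",[((318.4,177.2),-175),((284.6,172.4),-65),((256,168.6),18)]),("scene",[((218,241.2),-175),((246.2,232.6),-65),((268.6,224.4),18)])):
    for uv,x in L:
        p=atz(n,uv,17)[:2];d=p-g;print(n,x,p.round(1),"rel grip along",(d@s).round(1),"side",(d@nn).round(1),"grip at",(x-d@s).round(1))
    a,b=atz(n,L[0][0],17)[:2],atz(n,L[2][0],17)[:2];print("yaw",np.arctan2(*(b-a)[::-1]))
E
python3 sp.py
```

```text
top -175 [ 506.9 -201.6] rel grip along -122.6 side -0.5 grip at -52.4
top -65 [522.2 -98. ] rel grip along -17.8 side -0.0 grip at -47.2
top 18 [534.3 -10.3] rel grip along 70.8 side 1.2 grip at -52.8
yaw 1.4287585610102667
scene -175 [ 505.9 -195.5] rel grip along -116.6 side 1.4 grip at -58.4
scene -65 [526.6 -93.4] rel grip along -12.6 side -3.7 grip at -52.4
scene 18 [538.5  -8.1] rel grip along 73.6 side -2.7 grip at -55.6
yaw 1.3984874230355235
```

```bash
python3 to.py 511.5 -168.4 5 -.151
```

```text
t 8.7 pos [ 492.4 -303.4  110.9] yaw -0.1461 w 87.5 F [ 1.7 -0.4 -0.1] M [-0.05 -0.04 -0.07] q [-0.57  0.5   1.83  0.    0.79 -0.43]
toolz [ 0.0251 -0.0132 -0.9996] need tool cm [ -0.36 -13.73  10.45] turn deg 0.28
```

arm_command --increments '[[[0, -4, 0.5], 0.3], [[-0.1, -4, 1], 0], [[-0.1, -3, 2], 0], [[-0.1, -1.5, 2.5], 0], [[0, 0, 1.5], 0], [[0, 0, 0.5], 0], [[0, 0, 0], 0]]'

```text
t: 9.4
ee_pos: [511.5, -174.9, 29.7]
orientation: [3.12, -0.243, 0.046]
ft_force: [-0.6, -0.4, 0.2]
width: 88.1
```

```bash
python3 to.py 511.5 -168.4 5 -.151
```

```text
t 9.4 pos [ 511.5 -174.9   29.7] yaw -0.1555 w 88.1 F [-0.6 -0.4  0.2] M [-0.02 -0.08  0.04] q [-0.35  0.59  1.93 -0.01  0.58 -0.19]
toolz [ 0.0283 -0.0144 -0.9995] need tool cm [-0.17 -0.67  2.46] turn deg -0.26
```

arm_command --increments '[[[-0.2, -0.6, 1], -0.3], [[-0.1, -0.2, 0.8], 0], [[0, 0, 0.4], 0], [[0, 0, 0], 0]]'

```text
t: 9.8
ee_pos: [511.3, -167.0, 7.7]
orientation: [3.119, -0.236, 0.05]
ft_force: [-0.6, 0.4, 0.3]
width: 88.1
```

```bash
python3 to.py 511.5 -168.4 5 -.151
```

```text
t 9.8 pos [ 511.3 -167.     7.7] yaw -0.151 w 88.1 F [-0.6  0.4  0.3] M [ 0.   -0.01  0.01] q [-0.34  0.63  1.94 -0.01  0.53 -0.18]
toolz [ 0.0311 -0.0153 -0.9994] need tool cm [0.03 0.14 0.27] turn deg -0.0
```

arm_command --increments '[[[0, 0.1, 0.15], 0], [[0, 0, 0], 0], [[0, 0, 0], 0], [[0, 0, 0], 0], [[0, 0, 0], 0], [[0, 0, 0], 0], [[0, 0, 0], 0], [[0, 0, 0], 0], [[0, 0, 0], 0], [[0, 0, 0], 0], [[0, 0, 0], 0], [[0, 0, 0], 0], [[0, 0, 0], 0]]' --gripper 0

```text
t: 11.1
ee_pos: [511.9, -169.1, 7.1]
orientation: [3.118, -0.237, 0.053]
ft_force: [0.4, 0.0, -0.4]
width: 21.5
```

```bash
python3 to.py 511.5 -168.4 5 -.151
```

```text
t 11.1 pos [ 511.9 -169.1    7.1] yaw -0.1516 w 21.5 F [ 0.4  0.  -0.4] M [-0.08 -0.01  0.02] q [-0.34  0.63  1.94 -0.01  0.53 -0.18]
toolz [ 0.0328 -0.0162 -0.9993] need tool cm [-0.06 -0.06  0.2 ] turn deg -0.03
```

arm_command --increments '[[[0, 0, -0.5], 0], [[0, 0, -1], 0], [[0, 0, -2], 0], [[0, 0, -2.5], 0], [[0, 0, -2.5], 0], [[0, 0, -1], 0], [[0, 0, 0], 0]]'

```text
t: 11.8
ee_pos: [507.1, -166.9, 106.9]
orientation: [3.119, -0.238, 0.049]
ft_force: [-0.5, 1.2, -2.3]
width: 21.4
```

```bash
python3 to.py 623.4 31.7 97 .295;python3 - <<'E'
from h import *
for n,b in(("top",(230,120,390,220)),("scene",(150,170,310,290))):
    im=get_image(n);crop(im,b,5,f"pics/k_{n}.png")
E
```

```text
t 11.8 pos [ 507.1 -166.9  106.9] yaw -0.1519 w 21.4 F [-0.5  1.2 -2.3] M [-0.22 -0.01  0.02] q [-0.34  0.45  1.93 -0.01  0.73 -0.18]
toolz [ 0.0302 -0.0154 -0.9994] need tool cm [  8.45 -21.41   1.04] turn deg -25.6
```

View pics/k_top.png

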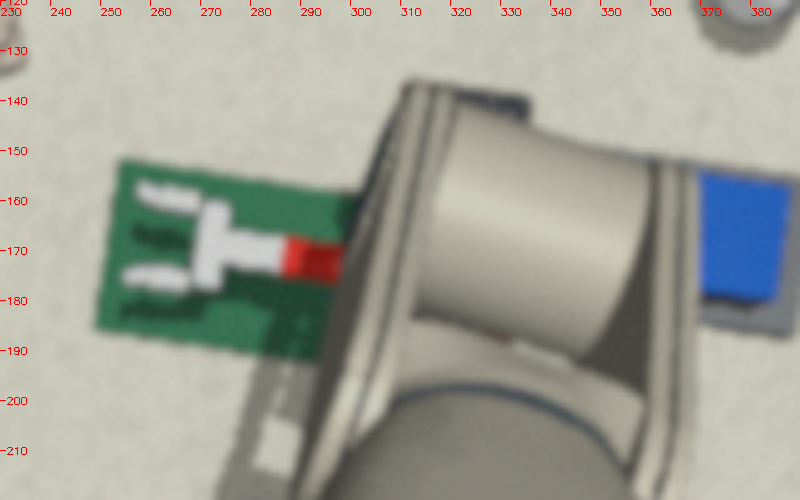

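View pics/k_scene.png

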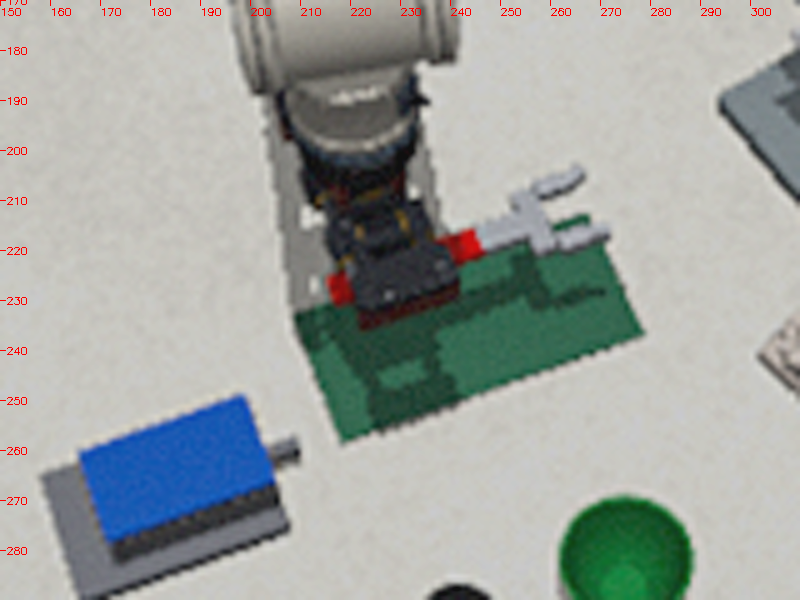

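Run:
```python
from h import *
# on mat: true pos by grip line
s=np.array([np.cos(1.42),np.sin(1.42)])
p0=np.r_[np.array([524.8,-80.4])+69*s,17.]
bt=np.array([256,168.6])-proj("top",[p0])[0]; bs=np.array([268.6,224.4])-proj("scene",[p0])[0];print("bias",bt,bs)
print(tri(np.array([268.7,209.8])-bs,np.array([255.5,165.9])-bt), "expected unsagged",np.array([507.1,-166.9])+159*s)
```

```text
bias [-0.62267987  0.288496  ] [1.4715201  0.19823337]
(array([532.34466173, -10.80064219, 114.06333402]), np.float64(1.3086334142169216)) expected unsagged [530.98584972  -9.70436971]
```

```bash
python3 to.py 641.6 -26.2 99 .295
```

```text
t 11.9 pos [ 506.4 -166.7  105.3] yaw -0.1519 w 21.5 F [ 0.5 -0.2 -2.2] M [-0.19 -0.01 -0.03] q [-0.34  0.45  1.93 -0.01  0.73 -0.18]
toolz [ 0.028  -0.0146 -0.9995] need tool cm [ 11.21 -15.94   0.81] turn deg -25.61
```

arm_command --increments '[[[1, -1, 0], -3], [[2, -1.5, 0], -5], [[2, -1.5, 0.1], -5], [[2, -1.5, 0.1], -5], [[2, -1.5, 0.1], -4], [[2, -1, 0.1], -2], [[1, -0.5, 0.1], 0], [[0, 0, 0], 0]]'

```text
t: 12.7
ee_pos: [623.1, -64.6, 91.0]
orientation: [3.094, 0.466, 0.02]
ft_force: [-0.6, 0.0, -2.2]
width: 21.3
```

```bash
python3 to.py 641.6 -26.2 99 .295
```

```text
t 12.7 pos [623.1 -64.6  91. ] yaw 0.2989 w 21.3 F [-0.6  0.  -2.2] M [-0.19 -0.1  -0.03] q [-0.12  0.59  1.71 -0.01  0.83 -0.41]
toolz [ 0.0145 -0.0111 -0.9998] need tool cm [ 2.9  -3.11 -0.81] turn deg 0.22
```

arm_command --increments '[[[1, -1, -0.4], 0.2], [[1.2, -1.2, -0.4], 0], [[0.7, -0.9, -0.2], 0], [[0, 0, 0], 0]]'

```text
t: 13.1
ee_pos: [641.3, -23.9, 100.4]
orientation: [3.096, 0.457, 0.015]
ft_force: [-0.1, -0.9, -2.0]
width: 22.0
```

```bash
python3 to.py 641.6 -26.2 99 .295;python3 red.py
python3 - <<'E'
from h import *
for n,b in(("top",(150,100,300,220)),("scene",(240,130,380,250))):
    im=get_image(n);crop(im,b,5,f"pics/l_{n}.png")
E
```

```text
t 13.1 pos [641.3 -23.9 100.4] yaw 0.2932 w 22.0 F [-0.1 -0.9 -2. ] M [-0.19 -0.16 -0.02] q [-0.05  0.59  1.67 -0.01  0.87 -0.34]
toolz [ 0.0113 -0.0108 -0.9999] need tool cm [-0.04  0.23  0.14] turn deg -0.1
top disc px [167.84393597 151.26710987] (100.86135864257812, 102.99774169921875) red [169.87752088 148.7310405 ] green [176.97124205 151.0068211 ]
 disc [565.08797565 224.56262478] ang red -0.6711700660417973 green -1.5400963314359366 r 8.630682804029002 24.058335937281424
scene disc px [332.72328472 176.57270145] (178.1238250732422, 271.7947082519531) red [332.78328417 178.05473926] green [326.88758737 180.81713786]
 disc [564.53551839 228.30943015] ang red -0.5823130188019346 green -1.43068482705188 r 6.1157676829132654 26.833522521991007
```

View pics/l_top.png

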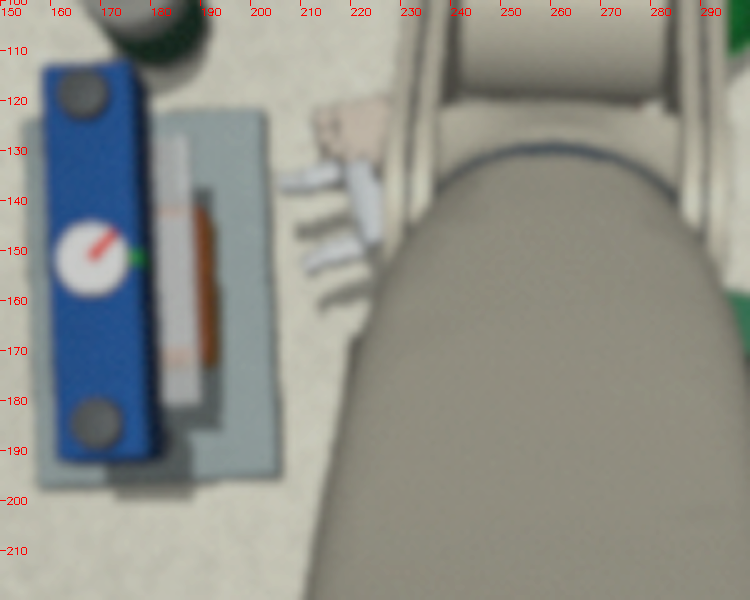

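View pics/l_scene.png

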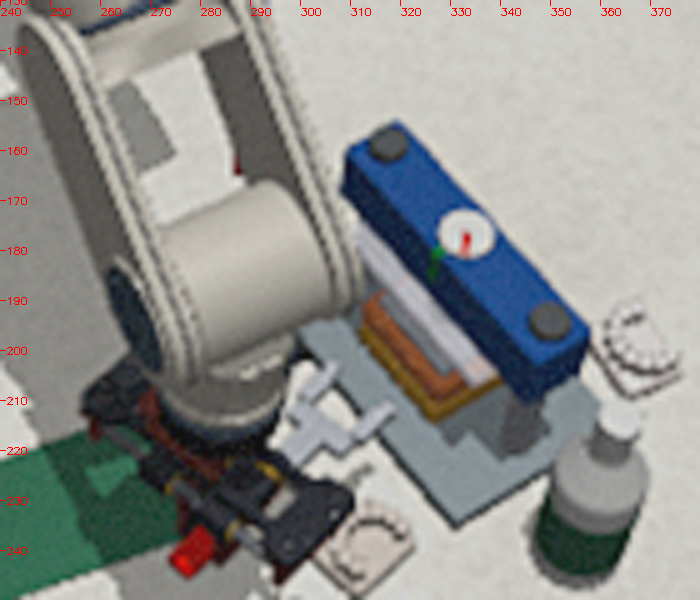

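arm_command --increments '[[[0, -1, 0], -0.2], [[0, -1.5, 0], 0], [[0, -1.5, 0], 0], [[0, -0.8, 0], 0], [[0, 0, 0], 0]]'

```text
t: 13.8
ee_pos: [623.6, 23.4, 98.8]
orientation: [3.096, 0.458, 0.01]
ft_force: [-0.0, 0.1, -2.3]
width: 21.7
```

```bash
cat > ax.py <<'E'
from to import *
import sys
def ax(dist,hand,A=(565.5,223.8),z=99):
    A=np.array(A);to([A[0]+dist*np.cos(hand),A[1]+dist*np.sin(hand),z],hand+np.pi/2)
    o,R,y=st();v=o["ee_pos"][:2]-A;print("dist",np.hypot(*v).round(1),"ang",np.arctan2(v[1],v[0]).round(4),"handle",round(y-np.pi/2,4))
if __name__=="__main__": ax(*[float(v) for v in sys.argv[1:3]],z=float(sys.argv[3]) if len(sys.argv)>3 else 99)
E
python3 ax.py 180 -1.272
```

```text
t 13.8 pos [623.6  23.4  98.8] yaw 0.294 w 21.7 F [-0.   0.1 -2.3] M [-0.19 -0.13 -0.01] q [ 0.02  0.57  1.71 -0.01  0.85 -0.26]
toolz [ 0.0083 -0.0109 -0.9999] need tool cm [ 0.33 -2.86 -0.05] turn deg -0.28
dist 208.6 ang -1.2886 handle -1.2768
```

arm_command --increments '[[[0.2, -1, 0], -0.2], [[0.15, -1.2, 0], 0], [[0, 0, 0], 0]]'

```text
t: 14.1
ee_pos: [620.3, 47.7, 98.7]
orientation: [3.095, 0.465, 0.011]
ft_force: [0.1, -0.5, -2.9]
width: 21.5
```

```bash
python3 ax.py 180 -1.272;  python3 - <<'E'
from h import *
for n,b in(("top",(150,100,270,190)),("scene",(270,140,370,240))):
    im=get_image(n);crop(im,b,6,f"pics/m_{n}.png")
E
```

```text
t 14.1 pos [620.3  47.7  98.7] yaw 0.2982 w 21.5 F [ 0.1 -0.5 -2.9] M [-0.2  -0.14  0.03] q [ 0.06  0.57  1.72 -0.02  0.85 -0.22]
toolz [ 0.0086 -0.011  -0.9999] need tool cm [-0.06 -0.45 -0.04] turn deg -0.04
dist 184.5 ang -1.2689 handle -1.2726
```

View pics/m_top.png

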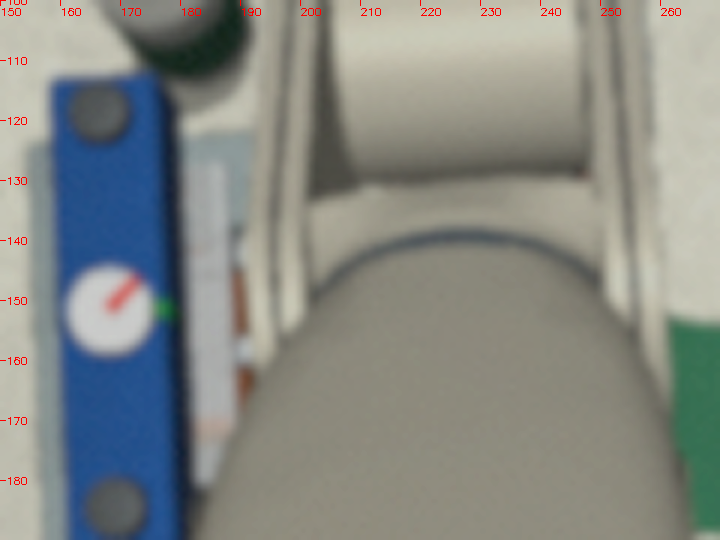

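View pics/m_scene.png

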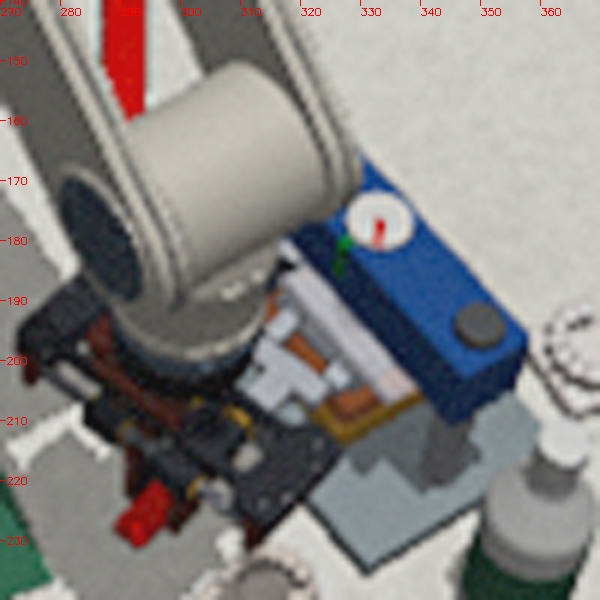

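arm_command --increments '[[[-0.05, -1, 0], 0], [[0, -0.7, 0], 0], [[0, 0, 0], 0]]'

```text
t: 14.5
ee_pos: [614.9, 63.3, 98.4]
orientation: [3.095, 0.462, 0.011]
ft_force: [-0.2, -0.0, -1.0]
width: 22.0
```

```bash
python3 ax.py 150 -1.272
```

```text
t 14.5 pos [614.9  63.3  98.4] yaw 0.2966 w 22.0 F [-0.2 -0.  -1. ] M [-0.15 -0.13 -0.01] q [ 0.09  0.57  1.72 -0.02  0.84 -0.2 ]
toolz [ 0.009  -0.0114 -0.9999] need tool cm [-0.   -1.8  -0.08] turn deg -0.13
dist 168.0 ang -1.2721 handle -1.2742
```

arm_command --increments '[[[0, -0.6, -0.05], 0], [[0, -0.4, 0], 0], [[0, 0, 0], 0]]'

```text
t: 14.8
ee_pos: [611.7, 73.6, 98.8]
orientation: [3.095, 0.462, 0.011]
ft_force: [0.5, 0.2, -2.0]
width: 21.7
```

```bash
python3 ax.py 150 -1.272
```

```text
t 14.8 pos [611.7  73.6  98.8] yaw 0.2966 w 21.7 F [ 0.5  0.2 -2. ] M [-0.17 -0.15  0.05] q [ 0.11  0.57  1.73 -0.02  0.84 -0.18]
toolz [ 0.0089 -0.0115 -0.9999] need tool cm [ 0.01 -0.71 -0.03] turn deg -0.13
dist 157.1 ang -1.2726 handle -1.2742
```

arm_command --increments '[[[0, -0.5, 0], 0], [[0, -0.4, 0], 0], [[0, 0, 0], 0]]'

```text
t: 15.1
ee_pos: [608.8, 82.7, 98.7]
orientation: [3.094, 0.462, 0.011]
ft_force: [0.4, 1.0, -2.7]
width: 21.5
```

```bash
python3 ax.py 141 -1.272
```

```text
t 15.1 pos [608.8  82.7  98.7] yaw 0.2966 w 21.5 F [ 0.4  1.  -2.7] M [-0.14 -0.09 -0.01] q [ 0.12  0.56  1.73 -0.02  0.84 -0.16]
toolz [ 0.0087 -0.0118 -0.9999] need tool cm [ 0.02 -0.66 -0.04] turn deg -0.12
dist 147.6 ang -1.2734 handle -1.2742
```

arm_command --increments '[[[0, -0.4, 0], 0], [[0, -0.25, 0], 0], [[0, 0, 0], 0]]'

```text
t: 15.4
ee_pos: [606.6, 89.4, 98.6]
orientation: [3.094, 0.462, 0.011]
ft_force: [-0.3, -0.8, -2.2]
width: 21.7
```

```bash
python3 ax.py 141 -1.272
```

```text
t 15.4 pos [606.6  89.4  98.6] yaw 0.2966 w 21.7 F [-0.3 -0.8 -2.2] M [-0.16 -0.13  0.02] q [ 0.13  0.56  1.74 -0.02  0.84 -0.15]
toolz [ 0.0086 -0.0118 -0.9999] need tool cm [ 0.02  0.05 -0.04] turn deg -0.13
dist 140.5 ang -1.2736 handle -1.2742
```

arm_command --increments '[[[0, -0.2, 0], 0], [[0, 0, 0], 0]]'

```text
t: 15.6
ee_pos: [606.6, 90.5, 98.7]
orientation: [3.092, 0.463, 0.012]
ft_force: [-0.3, -1.7, -2.7]
width: 21.7
```

```bash
python3 ax.py 141 -1.272
```

```text
t 15.6 pos [606.6  90.5  98.7] yaw 0.2974 w 21.7 F [-0.3 -1.7 -2.7] M [-0.42 -0.13  0.04] q [ 0.14  0.56  1.74 -0.02  0.84 -0.15]
toolz [ 0.0098 -0.0135 -0.9999] need tool cm [-0.    0.15 -0.03] turn deg -0.08
dist 139.5 ang -1.2718 handle -1.2734
```

arm_command --increments '[[[0, 0.1, 0], 0], [[-0.5, 0, 0], 2], [[-0.7, -0.02, 0], 3], [[-0.7, -0.02, 0], 3], [[0, 0, 0], 0]]'

```text
t: 16.1
ee_pos: [586.8, 84.9, 98.1]
orientation: [3.119, 0.239, 0.009]
ft_force: [-0.7, -0.3, -2.7]
width: 21.6
```

```bash
python3 ax.py 140.5 -1.42; python3 red.py
```

```text
t 16.1 pos [586.8  84.9  98.1] yaw 0.1528 w 21.6 F [-0.7 -0.3 -2.7] M [-0.15 -0.07  0.06] q [ 0.13  0.54  1.78 -0.02  0.81 -0.01]
toolz [ 0.0071 -0.0132 -0.9999] need tool cm [-0.02 -0.   -0.09] turn deg 0.12
dist 140.5 ang -1.4185 handle -1.418
top disc px [167.25568867 151.18329906] (90.04598999023438, 101.87294006347656) red [169.74259315 148.93613344] green [nan nan]
 disc [565.31907067 226.12688613] ang red -0.8327911618228842 green nan r 8.888739717361805 nan
scene disc px [332.6996727  176.57076263] (178.1938018798828, 272.07122802734375) red [332.77620415 178.05690933] green [326.88578696 180.84478895]
 disc [564.48812074 228.24506928] ang red -0.5732501510934327 green -1.425654691315971 r 6.130311408987327 26.858671634569426red.py:9: RuntimeWarning: invalid value encountered in divide
  g=lambda m:((m*np.mgrid[0:m.shape[0],0:m.shape[1]]).sum((1,2))/m.sum())[::-1]
```

arm_command --increments '[[[-0.7, -0.02, -0.03], 3], [[-0.7, -0.02, -0.03], 3], [[0, 0, 0], 0]]'

```text
t: 16.5
ee_pos: [573.4, 83.1, 98.4]
orientation: [3.126, 0.083, 0.009]
ft_force: [-0.9, -0.1, -1.3]
width: 21.4
```

```bash
python3 ax.py 140.5 -1.52; python3 red.py 2>/dev/null | tail -2
```

```text
t 16.5 pos [573.4  83.1  98.4] yaw 0.0532 w 21.4 F [-0.9 -0.1 -1.3] M [-0.4   0.15  0.27] q [ 0.13  0.52  1.81 -0.02  0.8   0.09]
toolz [ 0.0061 -0.0148 -0.9999] need tool cm [-0.08 -0.04 -0.06] turn deg 0.14
dist 140.9 ang -1.5144 handle -1.5176
scene disc px [332.6996727  176.57076263] (178.1938018798828, 272.07122802734375) red [332.7791291  178.07213706] green [326.89169459 180.74504838]
 disc [564.48812074 228.24506928] ang red -0.5720795559733256 green -1.4363983520699224 r 6.192719977960329 26.564790430522674
```

arm_command --increments '[[[-0.75, -0.02, -0.03], 3], [[-0.75, -0.02, 0], 3], [[-0.75, -0.02, 0], 3], [[0, 0, 0], 0]]'

```text
t: 17.0
ee_pos: [552.9, 82.9, 98.5]
orientation: [3.121, -0.153, 0.013]
ft_force: [-2.1, -1.4, -2.1]
width: 21.5
```

```bash
python3 ax.py 140.5 -1.67; python3 red.py 2>/dev/null | tail -2;python3 - <<'E'
from h import *
for n,b in(("top",(150,100,270,190)),("scene",(270,140,370,240))):
    im=get_image(n);crop(im,b,6,f"pics/n_{n}.png")
E
```

```text
t 17.0 pos [552.9  82.9  98.5] yaw -0.0979 w 21.5 F [-2.1 -1.4 -2.1] M [-0.48  0.41  0.46] q [ 0.14  0.5   1.86 -0.03  0.78  0.25]
toolz [ 0.0072 -0.0167 -0.9998] need tool cm [-0.14 -0.09 -0.05] turn deg 0.07
dist 141.4 ang -1.6602 handle -1.6687
scene disc px [332.6996727  176.57076263] (178.1938018798828, 272.07122802734375) red [332.21492485 178.19999871] green [326.88801741 180.80826738]
 disc [564.48812074 228.24506928] ang red -0.849381523082525 green -1.4295555964902837 r 7.0616993674884485 26.75053686894174
```

View pics/n_scene.png

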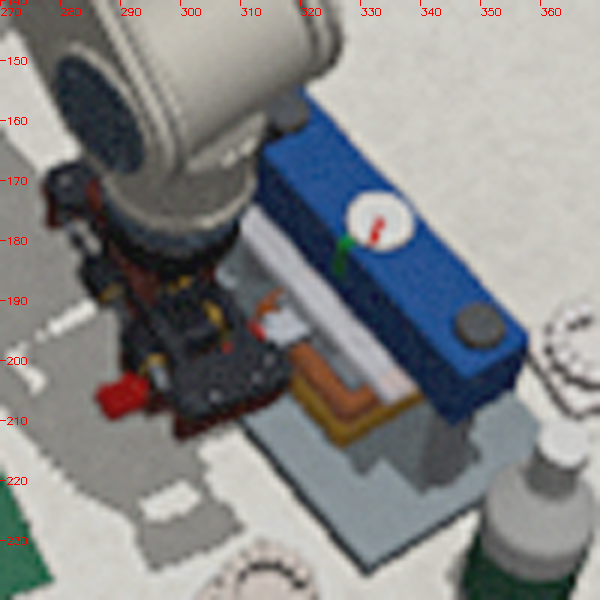

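arm_command --increments '[[[-0.8, -0.06, 0], 3], [[-0.8, -0.06, 0], 3], [[-0.8, -0.04, 0], 3], [[-0.8, -0.04, 0], 3], [[0, 0, 0], 0]]'

```text
t: 17.7
ee_pos: [523.3, 88.4, 98.1]
orientation: [3.086, -0.479, 0.017]
ft_force: [-3.1, -1.2, -1.4]
width: 21.8
```

```bash
python3 ax.py 140.5 -1.87; python3 red.py 2>/dev/null | tail -2
```

```text
t 17.7 pos [523.3  88.4  98.1] yaw -0.3076 w 21.8 F [-3.1 -1.2 -1.4] M [-0.51  0.54  0.43] q [ 0.16  0.47  1.92 -0.03  0.75  0.49]
toolz [ 0.0077 -0.02   -0.9998] need tool cm [ 0.04 -0.13 -0.1 ] turn deg -0.48
dist 141.8 ang -1.8731 handle -1.8784
scene disc px [332.73960304 176.56352139] (177.5093231201172, 271.6198425292969) red [331.67943267 178.00517596] green [326.98374754 180.64346888]
 disc [564.53268152 228.37907784] ang red -1.1355724082952623 green -1.4431150838668365 r 7.206404815053391 26.166173719732527
```

arm_command --increments '[[[-0.75, -0.08, -0.05], 3], [[-0.75, -0.06, 0], 3], [[-0.75, -0.06, 0], 3], [[-0.75, -0.04, 0], 3], [[0, 0, 0], 0]]'

```text
t: 18.3
ee_pos: [496.4, 99.6, 97.5]
orientation: [3.017, -0.793, 0.014]
ft_force: [-3.0, -1.6, -0.6]
width: 21.7
```

```bash
python3 ax.py 140.5 -2.08; python3 red.py 2>/dev/null | tail -2
```

```text
t 18.3 pos [496.4  99.6  97.5] yaw -0.5137 w 21.7 F [-3.  -1.6 -0.6] M [-0.43  0.64  0.45] q [ 0.19  0.44  1.97 -0.04  0.73  0.73]
toolz [ 0.0033 -0.0237 -0.9997] need tool cm [-0.01 -0.16 -0.16] turn deg -0.26
dist 142.1 ang -2.0789 handle -2.0845
scene disc px [332.72276306 176.54764843] (178.05804443359375, 271.5594787597656) red [331.07197393 177.8436043 ] green [326.86775954 180.85840736]
 disc [564.44984884 228.36784231] ang red -1.3800923713822957 green -1.424823404312401 r 8.05723546074192 27.071307528989664
```

arm_command --increments '[[[-0.7, -0.1, -0.08], 3], [[-0.6, -0.06, -0.03], 2.5], [[0, 0, 0], 0]]'

```text
t: 18.7
ee_pos: [485.6, 106.1, 97.8]
orientation: [2.975, -0.929, 0.011]
ft_force: [-3.8, -1.6, -0.5]
width: 21.4
```

```bash
python3 ax.py 140.5 -2.18; python3 red.py 2>/dev/null | tail -2
```

```text
t 18.7 pos [485.6 106.1  97.8] yaw -0.6053 w 21.4 F [-3.8 -1.6 -0.5] M [-0.28  0.71  0.54] q [ 0.21  0.44  1.99 -0.04  0.73  0.84]
toolz [-0.001  -0.026  -0.9997] need tool cm [-0.18 -0.18 -0.13] turn deg 0.22
dist 142.3 ang -2.1672 handle -2.1761
scene disc px [332.73960304 176.56352139] (177.5093231201172, 271.6198425292969) red [331.09009718 177.67681292] green [326.94044291 180.69106644]
 disc [564.53268152 228.37907784] ang red -1.449284890741941 green -1.44104982540347 r 7.528351253083276 26.412827373486707
```

arm_command --increments '[[[-0.6, -0.1, -0.05], 2], [[-0.5, -0.06, 0], 2], [[0, 0, 0], 0]]'

```text
t: 19.1
ee_pos: [477.3, 112.0, 97.7]
orientation: [2.94, -1.025, 0.008]
ft_force: [-4.4, -2.8, -1.0]
width: 21.3
```

```bash
python3 ax.py 140.5 -2.25; python3 red.py 2>/dev/null | tail -2
```

```text
t 19.1 pos [477.3 112.   97.7] yaw -0.6711 w 21.3 F [-4.4 -2.8 -1. ] M [-0.39  0.7   0.41] q [ 0.22  0.43  2.   -0.04  0.73  0.92]
toolz [-0.0045 -0.0283 -0.9996] need tool cm [-0.16 -0.19 -0.14] turn deg 0.46
dist 142.4 ang -2.2385 handle -2.2419
scene disc px [332.70240974 176.54982281] (178.126220703125, 271.8399963378906) red [330.78586163 177.5675799 ] green [326.90702567 180.72390153]
 disc [564.42200329 228.30316201] ang red -1.5547555720961732 green -1.4354164538848264 r 8.026034370471713 26.531898407890804
```

arm_command --increments '[[[0, 0.15, -0.1], 0], [[0, 0, 0], 0]]'

```text
t: 19.4
ee_pos: [478.2, 111.3, 99.1]
orientation: [2.943, -1.022, 0.01]
ft_force: [-5.9, -1.2, -1.3]
width: 21.6
```

```bash
python3 ax.py 140.5 -2.25; python3 red.py 2>/dev/null
python3 - <<'E'
from h import *
for n,b in(("top",(140,100,260,200)),("scene",(300,150,360,200))):
    im=get_image(n);crop(im,b,6 if n=="top" else 12,f"pics/o_{n}.png")
E
```

```text
t 19.4 pos [478.2 111.3  99.1] yaw -0.6682 w 21.6 F [-5.9 -1.2 -1.3] M [-0.33  1.05  0.52] q [ 0.22  0.43  2.   -0.04  0.73  0.92]
toolz [-0.0026 -0.0267 -0.9996] need tool cm [-0.27 -0.19  0.  ] turn deg 0.63
dist 142.4 ang -2.2309 handle -2.239
top disc px [167.82321739 151.25071144] (100.36067962646484, 101.26351165771484) red [171.20053336 150.60786139] green [177.0088802  151.01313461]
 disc [565.13206738 224.61791844] ang red -1.3856861298110055 green -1.5428298282827282 r 9.12088668842794 24.211955008094318
scene disc px [332.71578121 176.55436325] (178.2235870361328, 271.5368957519531) red [330.79193646 177.56124794] green [326.93200523 180.73770793]
 disc [564.46049348 228.33137464] ang red -1.560903780214246 green -1.4334527414200802 r 8.020816162754395 26.5268485228678
```

View pics/o_scene.png

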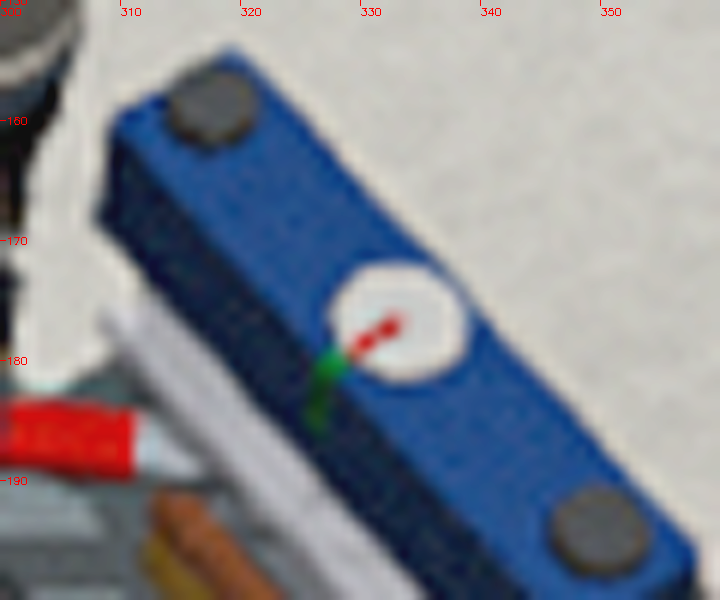

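View pics/o_top.png

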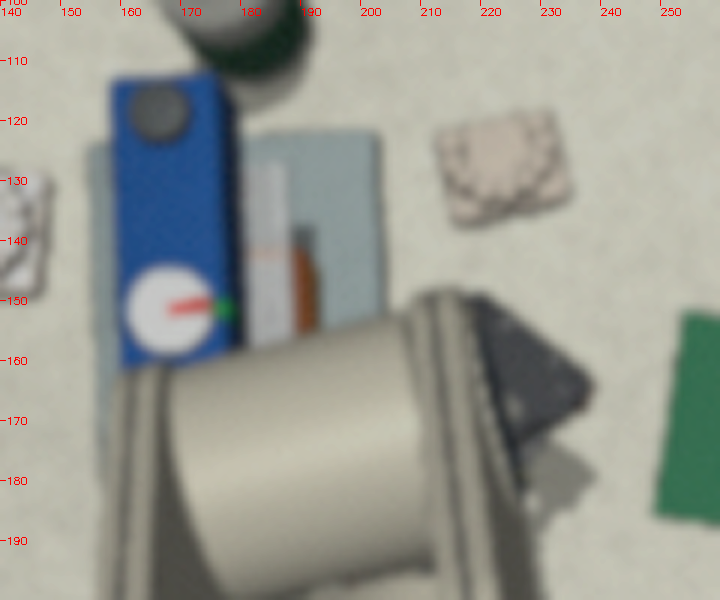

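Run:
```python
from h import *
p=atz("scene",(309.6,186.4),107);A=np.array([565.5,223.8]);print(p,np.hypot(*(p[:2]-A)),np.arctan2(p[1]-A[1],p[0]-A[0]))
```

```text
[523.06157032 168.7499237  107.        ] 69.50921676274692 -2.2275435190750725
```

arm_command --increments '[[[-0.7, -0.05, 0], 1], [[-0.7, -0.05, 0], 2], [[0, 0, 0], 0]]'

```text
t: 19.9
ee_pos: [468.7, 119.3, 98.9]
orientation: [2.91, -1.109, 0.016]
ft_force: [-2.4, -5.8, -1.2]
width: 21.4
```

```bash
cat > tq.py <<'E'
from ax import *
o,R,y=st();A=np.array([565.5,223.8]);r=(o["ee_pos"][:2]-A)/1000;F=o["ft_force"];h=r/np.linalg.norm(r)
print("torque",(o["moment"][2]+r[0]*F[1]-r[1]*F[0]).round(3),"F out",(h@F[:2]).round(2),"F cw",(h[1]*F[0]-h[0]*F[1]).round(2),"Mz",o["moment"][2].round(2),"Fz",F[2].round(1))
E
python3 tq.py;python3 ax.py 142 -2.3;  python3 red.py 2>/dev/null
```

```text
torque 0.063 F out 5.87 F cw -2.21 Mz -0.25 Fz -1.2
t 19.9 pos [468.7 119.3  98.9] yaw -0.728 w 21.4 F [-2.4 -5.8 -1.2] M [-0.87  0.35 -0.25] q [ 0.24  0.42  2.01 -0.04  0.72  1.  ]
toolz [-2.000e-04 -2.900e-02 -9.996e-01] need tool cm [ 0.25 -0.04 -0.  ] turn deg 0.07
dist 142.5 ang -2.3179 handle -2.2988
top disc px [167.8369627  151.25952816] (100.60005950927734, 101.74147033691406) red [171.23637244 150.90931876] green [177.03695441 150.97974087]
 disc [565.10833012 224.58126556] ang red -1.4718790073802317 green -1.5382246048789545 r 9.072143394952613 24.252978299898796
scene disc px [332.75126648 176.56325245] (178.07347106933594, 271.2648620605469) red [330.61757953 177.42453018] green [326.94174938 180.63621409]
 disc [564.55194408 228.41380446] ang red -1.6640976146220583 green -1.4481675369595157 r 8.32281152927843 26.290514695877548
```

arm_command --increments '[[[0, 0.3, 0], 0], [[-0.2, 0.0, 0], 1.5], [[0, 0, 0], 0]]'

```text
t: 20.3
ee_pos: [467.9, 118.9, 99.8]
orientation: [2.898, -1.151, 0.024]
ft_force: [-1.7, 0.6, -2.5]
width: 21.6
```

```bash
python3 tq.py;python3 ax.py 142 -2.33;  python3 red.py 2>/dev/null
```

```text
torque 0.233 F out 0.7 F cw 1.68 Mz 0.47 Fz -2.5
t 20.3 pos [467.9 118.9  99.8] yaw -0.7558 w 21.6 F [-1.7  0.6 -2.5] M [-0.03  0.58  0.47] q [ 0.24  0.41  2.02 -0.04  0.71  1.03]
toolz [ 0.0055 -0.0272 -0.9996] need tool cm [-0.14 -0.13  0.07] turn deg 0.2
dist 143.3 ang -2.32 handle -2.3266
top disc px [167.85225487 151.25443554] (100.64089965820312, 101.52691650390625) red [171.21997367 150.91517581] green [177.03856888 151.01502757]
 disc [565.12176428 224.54070879] ang red -1.4741558200214295 green -1.5426303322586195 r 8.985671256252774 24.21387709453858
scene disc px [332.74224663 176.57028008] (178.05699157714844, 271.5327453613281) red [330.6091984  177.42842418] green [326.90483261 180.73493012]
 disc [564.56012113 228.37063337] ang red -1.6653401260220624 green -1.4398238940681298 r 8.314301537579208 26.616812194921632
```

arm_command --increments '[[[-0.6, 0, 0], 2], [[-0.5, 0, 0], 1.5], [[0, 0, 0], 0]]'

```text
t: 20.7
ee_pos: [460.0, 125.8, 99.4]
orientation: [2.861, -1.238, 0.026]
ft_force: [-0.9, -2.8, -2.8]
width: 21.9
```

```bash
python3 tq.py;python3 ax.py 143.5 -2.4;  python3 red.py 2>/dev/null
```

```text
torque 0.316 F out 2.59 F cw -1.47 Mz 0.1 Fz -2.8
t 20.7 pos [460.  125.8  99.4] yaw -0.8164 w 21.9 F [-0.9 -2.8 -2.8] M [-0.61  0.38  0.1 ] q [ 0.26  0.41  2.03 -0.04  0.7   1.11]
toolz [ 0.0056 -0.0286 -0.9996] need tool cm [-0.1  -0.05  0.04] turn deg 0.74
dist 144.0 ang -2.3929 handle -2.3872
top disc px [167.85982895 151.25961208] (100.65393829345703, 102.32569885253906) red [171.33739204 150.95560052] green [177.08053841 150.99856339]
 disc [565.10783338 224.52050726] ang red -1.4874625293160706 green -1.5403714085486666 r 9.268272370937066 24.306764826738178
scene disc px [332.74915504 176.59263611] (177.4905548095703, 271.86505126953125) red [330.39023823 177.37804649] green [326.91507169 180.7192501 ]
 disc [564.64770567 228.33733763] ang red -1.7315648310931417 green -1.4439212419869956 r 8.877773208049188 26.50201299909007
```

```bash
cat > red2.py <<'E'
from h import *
import sys
def run(im,n,out=None):
    cpx=proj(n,[[565.3,224,176]])[0]+({"top":(-.6,.3),"scene":(1.47,.2)}[n])
    x0,y0=(cpx-11).astype(int);k=16;c=cv2.resize(im[y0:y0+22,x0:x0+22],None,fx=k,fy=k,interpolation=cv2.INTER_CUBIC)
    H=c.astype(int);f=lambda v:np.array([x0,y0])+(np.array(v)+.5)/k-.5
    rd=(H[...,0]-np.maximum(H[...,1],H[...,2])>45)
    wh=((H.min(2)>125)&(H.max(2)-H.min(2)<40))|rd
    wh=cv2.morphologyEx(wh.astype(np.uint8),cv2.MORPH_OPEN,np.ones((9,9)))
    nl,lab,stt,ce=cv2.connectedComponentsWithStats(wh);i=lab[int((cpx[1]-y0+.5)*k),int((cpx[0]-x0+.5)*k)]
    ct=max(cv2.findContours((lab==i).astype(np.uint8),0,1)[0],key=cv2.contourArea);e=cv2.fitEllipse(cv2.convexHull(ct))
    ys,xs=np.nonzero(rd&(lab==i));vx,vy,cx,cy=cv2.fitLine(np.c_[xs,ys].astype(np.float32),2,0,.01,.01).ravel()
    D=f(e[0]);w=lambda v:atz(n,v,176)[:2]
    C=w(D);M=w(f((cx,cy)));a=w(f((cx-40*vx,cy-40*vy)));b=w(f((cx+40*vx,cy+40*vy)))
    d=b-a;d*=np.sign(d@(M-C));print(n,"disc",D.round(2),np.round(e[1],0)/k,C.round(1),"ang centroid",np.arctan2(*(M-C)[::-1]).round(3),"ang line",np.arctan2(*d[::-1]).round(3),len(xs))
for n in("top","scene"):
    run(get_image(n),n)
if len(sys.argv)>1:
    for n in("top","scene"): run(cv2.cvtColor(cv2.imread(f"pics/{n}0.png"),cv2.COLOR_BGR2RGB),n)
E
python3 red2.py 1
python3 - <<'E'
from h import *
for n,b in(("top",(150,130,200,170)),("scene",(310,160,350,200))):
    im=get_image(n);crop(im,b,14,f"pics/p_{n}.png")
E
```

```text
Traceback (most recent call last):
  File "red2.py", line 17, in <module>
    run(get_image(n),n)
    ~~~^^^^^^^^^^^^^^^^
  File "red2.py", line 11, in run
    ct=max(cv2.findContours((lab==i).astype(np.uint8),0,1)[0],key=cv2.contourArea);e=cv2.fitEllipse(cv2.convexHull(ct))
                                                                                     ~~~~~~~~~~~~~~^^^^^^^^^^^^^^^^^^^^
cv2.error: OpenCV(4.12.0) /io/opencv/modules/imgproc/src/shapedescr.cpp:361: error: (-201:Incorrect size of input array) There should be at least 5 points to fit the ellipse in function 'fitEllipseNoDirect'
```

View pics/p_top.png

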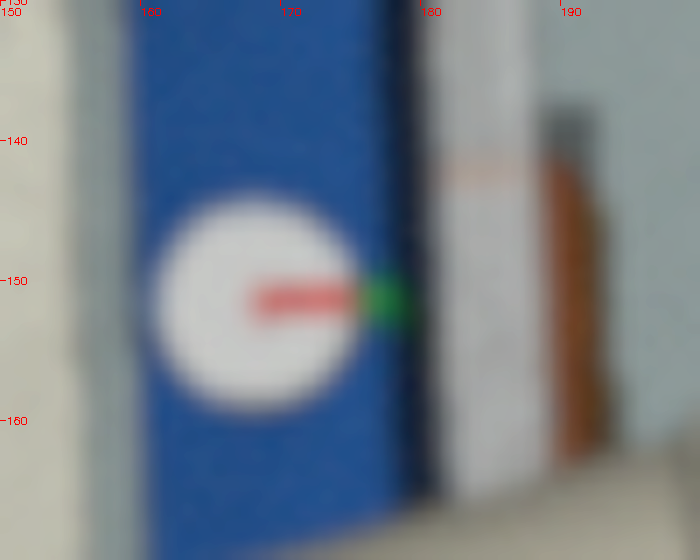

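View pics/p_scene.png

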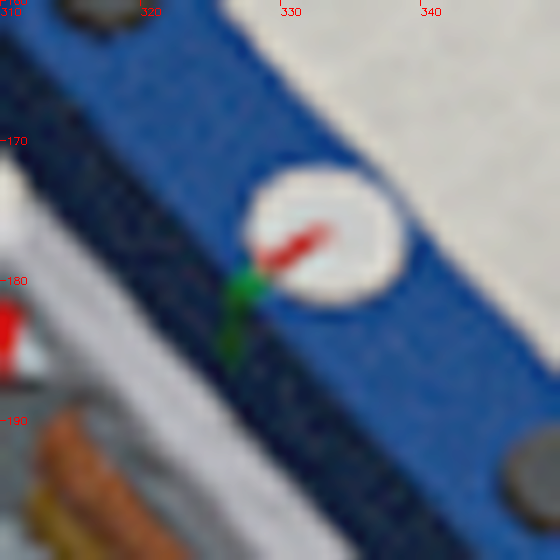

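arm_command --increments '[[[-0.5, 0.02, 0], 2], [[-0.4, 0, 0], 1.5], [[0, 0, 0], 0]]'

```text
t: 21.25
ee_pos: [454.2, 131.0, 99.1]
orientation: [2.821, -1.324, 0.027]
ft_force: [-2.0, -2.5, -1.9]
width: 21.7
```

```bash
python3 tq.py;python3 ax.py 143.5 -2.4;  python3 red.py 2>/dev/null
```

```text
torque 0.456 F out 3.1 F cw -0.67 Mz 0.36 Fz -1.9
t 21.25 pos [454.2 131.   99.1] yaw -0.8774 w 21.7 F [-2.  -2.5 -1.9] M [-0.59  0.44  0.36] q [ 0.28  0.4   2.04 -0.05  0.7   1.19]
toolz [ 0.0053 -0.0302 -0.9995] need tool cm [ 0.66 -0.16  0.03] turn deg -2.76
dist 144.9 ang -2.4464 handle -2.4482
top disc px [167.84273624 151.26003075] (100.71212768554688, 102.19664001464844) red [171.31725281 150.95384905] green [177.08018839 150.99133238]
 disc [565.10691758 224.56591744] ang red -1.4867611361684239 green -1.5395946634285147 r 9.260659851515278 24.351761350699217
scene disc px [332.73708248 176.54810715] (177.6478729248047, 271.6762390136719) red [330.392853   177.37390992] green [326.88219482 180.80769085]
 disc [564.47616768 228.40859032] ang red -1.7126352784215086 green -1.4304921528636156 r 8.906513836156627 26.92787191833369
```

Run:
```python
from h import *
for n,b in(("top",(120,120,260,220)),("scene",(240,140,340,240))):
    im=get_image(n);crop(im,b,6 if n=="scene" else 5,f"pics/q_{n}.png")
```

```text
(no output)
```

View pics/q_scene.png

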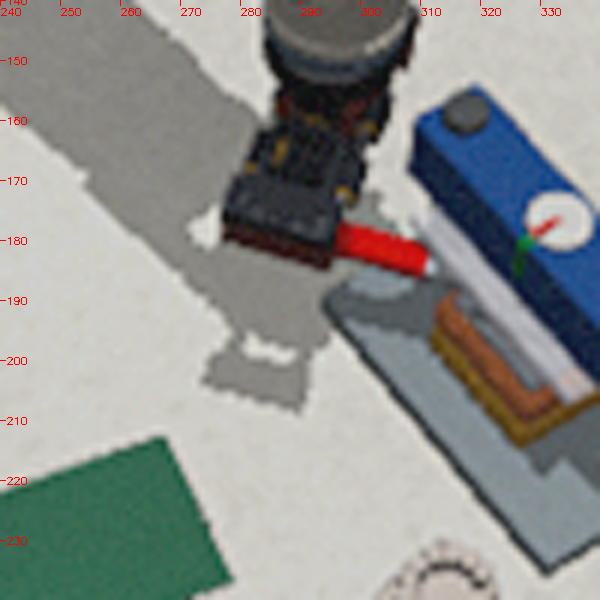

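Run:
```python
from h import *
A=np.array([565.5,223.8])
a=atz("scene",(295.4-1.47,179.2-.2),107)[:2];b=atz("scene",(311-1.47,183.6-.2),107)[:2]
print(a,b,"dir",np.arctan2(*(a-b)[::-1]),"b from A",np.hypot(*(b-A)),np.arctan2(*(b-A)[::-1]))
# pred: handle centreline from TCP at yaw
from to import st
o,R,y=st();h=np.array([np.cos(y-np.pi/2),np.sin(y-np.pi/2)]);j=o["ee_pos"][:2]-141*h;print("jaw by tool",j, "proj collar")
for d in(65,110):
    q=np.r_[o["ee_pos"][:2]-(141-d)*h,107];print(d,q,proj("scene",[q])+np.array([1.47,.2]))
```

```text
[468.34756611 138.32320892] [512.33819074 175.62964461] dir -2.4382292890395343 b from A 71.73953653313669 -2.4054130448317577
jaw by tool [562.67027122 221.07657366] proj collar
65 [512.68759237 179.52261098 107.        ] [[311.97026303 183.20565228]]
110 [478.08419931 150.75448297 107.        ] [[299.81965188 179.67528459]]
```

arm_command --increments '[[[0.8, 0, 0], -3], [[0.75, 0, 0], -3], [[0.75, 0, 0], -3], [[0.75, 0, 0], -3], [[0.75, 0, 0], -3], [[0.7, 0, 0], -3], [[0, 0, 0], 0]]'

```text
t: 22.15
ee_pos: [492.3, 103.0, 101.1]
orientation: [3.005, -0.852, 0.028]
ft_force: [-3.2, -0.7, -3.6]
width: 21.8
```

```bash
python3 tq.py;python3 ax.py 141 -2.09;  python3 red.py 2>/dev/null|head -2
```

```text
torque -0.003 F out 2.26 F cw 2.39 Mz 0.33 Fz -3.6
t 22.15 pos [492.3 103.  101.1] yaw -0.5524 w 21.8 F [-3.2 -0.7 -3.6] M [-0.17  0.61  0.33] q [ 0.2   0.43  1.98 -0.04  0.72  0.78]
toolz [ 0.0125 -0.0226 -0.9997] need tool cm [ 0.36 -0.03  0.22] turn deg -1.9
dist 141.2 ang -2.1159 handle -2.1232
top disc px [167.76787853 150.9092617 ] (93.95732116699219, 101.0470962524414) red [171.3392451  150.95465709] green [177.08096074 150.98906379]
 disc [566.04570908 224.77002691] ang red -1.5880653207487019 green -1.5778456660013975 r 9.491955211886506 24.546655353540448
```

arm_command --increments '[[[-0.1, -0.1, 0.1], -1], [[-0.05, -0.1, 0.1], 0], [[0, 0, 0], 0]]'

```text
t: 22.55
ee_pos: [490.9, 104.6, 99.0]
orientation: [3.008, -0.831, 0.029]
ft_force: [0.4, -2.2, -1.0]
width: 21.7
```

```bash
python3 tq.py;python3 ax.py 141 -2.09
```

```text
torque 0.134 F out 1.67 F cw -1.56 Mz -0.09 Fz -1.0
t 22.55 pos [490.9 104.6  99. ] yaw -0.5389 w 21.7 F [ 0.4 -2.2 -1. ] M [-0.42  0.06 -0.09] q [ 0.2   0.43  1.98 -0.04  0.72  0.77]
toolz [ 0.0122 -0.0246 -0.9996] need tool cm [0.56 0.04 0.02] turn deg -1.13
dist 140.6 ang -2.1301 handle -2.1097
```

arm_command --increments '[[[-0.7, -0.02, 0], 3], [[-0.7, -0.02, 0], 3], [[0, 0, 0], 0]]'

```text
t: 22.85
ee_pos: [479.1, 112.7, 98.9]
orientation: [2.96, -0.995, 0.032]
ft_force: [-1.8, -1.4, -2.7]
width: 21.9
```

```bash
python3 tq.py;python3 ax.py 141 -2.21;  python3 red.py 2>/dev/null|head -2
```

```text
torque -0.068 F out 2.2 F cw 0.56 Mz 0.01 Fz -2.7
t 22.85 pos [479.1 112.7  98.9] yaw -0.6487 w 21.9 F [-1.8 -1.4 -2.7] M [-0.49  0.28  0.01] q [ 0.22  0.42  2.01 -0.04  0.71  0.9 ]
toolz [ 0.0136 -0.0244 -0.9996] need tool cm [ 0.3   0.03 -0.  ] turn deg -0.55
dist 140.7 ang -2.2316 handle -2.2195
top disc px [167.84898949 151.2784338 ] (100.33847045898438, 101.92991638183594) red [171.3317609  150.95189959] green [177.08899019 151.00845348]
 disc [565.05763844 224.54902944] ang red -1.481128312645234 green -1.5394659465784972 r 9.286927191908942 24.358591812208097
```

arm_command --increments '[[[-0.65, -0.02, 0], 3], [[-0.65, -0.02, 0], 3], [[0, 0, 0], 0]]'

```text
t: 23.25
ee_pos: [469.4, 120.9, 98.4]
orientation: [2.906, -1.144, 0.033]
ft_force: [-1.9, -0.2, -2.2]
width: 21.7
```

```bash
python3 tq.py;python3 ax.py 141 -2.32;  python3 red.py 2>/dev/null|head -2
```

```text
torque 0.044 F out 1.42 F cw 1.23 Mz 0.22 Fz -2.2
t 23.25 pos [469.4 120.9  98.4] yaw -0.7498 w 21.7 F [-1.9 -0.2 -2.2] M [-0.19  0.48  0.22] q [ 0.25  0.42  2.02 -0.04  0.7   1.03]
toolz [ 0.0127 -0.0249 -0.9996] need tool cm [ 0.03  0.02 -0.06] turn deg -0.03
dist 140.8 ang -2.3223 handle -2.3206
top disc px [167.8518734  151.25909996] (100.53579711914062, 102.0977554321289) red [171.30218151 150.94970508] green [177.09606194 150.99739534]
 disc [565.10929742 224.54165325] ang red -1.4852115391347867 green -1.5403887361775412 r 9.19727399627601 24.369206156518484
```

arm_command --increments '[[[-0.7, -0.02, 0], 3], [[-0.7, -0.02, 0], 3], [[0, 0, 0], 0]]'

```text
t: 23.65
ee_pos: [461.2, 129.9, 98.2]
orientation: [2.846, -1.287, 0.037]
ft_force: [-2.4, 0.1, -2.4]
width: 22.1
```

```bash
python3 tq.py;python3 ax.py 141 -2.42;  python3 red.py 2>/dev/null|head -2
```

```text
torque 0.395 F out 1.75 F cw 1.71 Mz 0.64 Fz -2.4
t 23.65 pos [461.2 129.9  98.2] yaw -0.8491 w 22.1 F [-2.4  0.1 -2.4] M [0.02 0.55 0.64] q [ 0.27  0.41  2.03 -0.05  0.69  1.15]
toolz [ 0.0142 -0.0264 -0.9995] need tool cm [-0.16  0.06 -0.08] turn deg 0.01
dist 140.4 ang -2.4086 handle -2.4199
top disc px [167.85006142 151.26510334] (100.55309295654297, 102.36297607421875) red [171.31707881 150.95079307] green [177.0706556  150.99620092]
 disc [565.0932676  224.54637882] ang red -1.4842262331449971 green -1.5395070083987121 r 9.242549145970752 24.30696790554731
```

arm_command --increments '[[[-0.8, -0.02, 0], 2.5], [[-0.8, 0, 0], 2.5]]'

```text
t: 23.95
ee_pos: [453.1, 140.3, 98.0]
orientation: [2.789, -1.405, 0.043]
ft_force: [2.7, -8.1, -2.3]
width: 21.3
```

```bash
python3 tq.py;python3 ax.py 141 -2.42;  python3 red.py 2>/dev/null|head -2
python3 - <<'E'
from h import *
for n,b in(("top",(150,130,200,170)),("scene",(290,150,350,200))):
    im=get_image(n);crop(im,b,12,f"pics/r_{n}.png")
E
```

```text
torque 1.572 F out 2.66 F cw -8.12 Mz 0.44 Fz -2.3
t 23.95 pos [453.1 140.3  98. ] yaw -0.9334 w 21.3 F [ 2.7 -8.1 -2.3] M [-1.52 -0.37  0.44] q [ 0.3   0.4   2.04 -0.05  0.69  1.27]
toolz [ 0.0167 -0.0285 -0.9995] need tool cm [ 1.16  0.05 -0.06] turn deg -4.82
dist 140.0 ang -2.5024 handle -2.5042
top disc px [167.83101273 151.25499344] (101.15006256103516, 102.2867202758789) red [171.32878074 150.96129954] green [177.11234148 151.04084153]
 disc [565.12052561 224.59714225] ang red -1.4909189772964626 green -1.5457299812209764 r 9.319655586323377 24.46493695870393
```

View pics/r_scene.png

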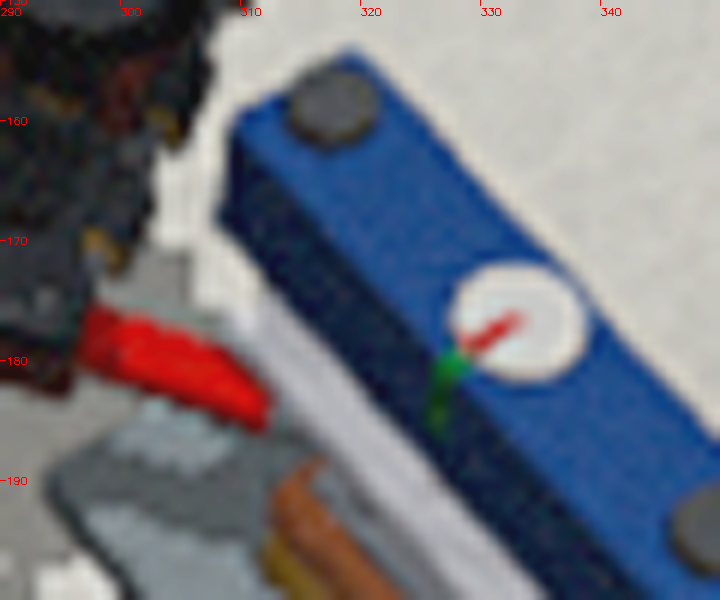

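View pics/r_top.png

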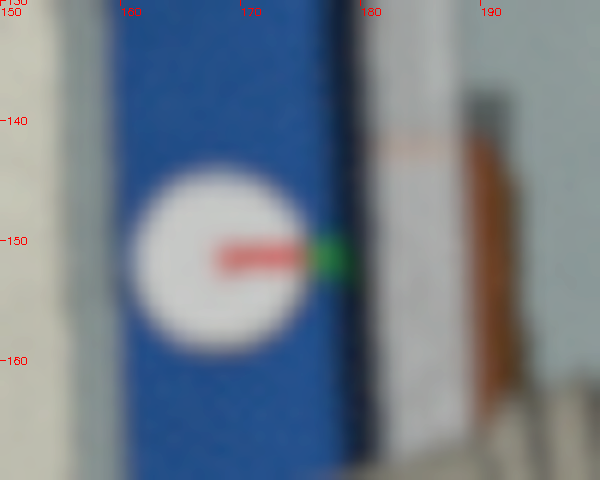

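arm_command --increments '[[[0.9, 0, 0], -3], [[0.8, 0, 0], -3.2], [[0.75, 0, 0], -3.2], [[0.75, 0, 0], -3.2], [[0.75, 0, 0], -3.2], [[0.75, 0, 0], -3.2], [[0.5, 0, 0], -2], [[0, 0, 0], 0]]'

```text
t: 24.95
ee_pos: [491.1, 106.0, 98.7]
orientation: [3.009, -0.851, 0.027]
ft_force: [-1.4, 0.3, -3.1]
width: 22.0
```

```bash
python3 tq.py;python3 ax.py 141 -2.11;  python3 red.py 2>/dev/null|head -2
```

```text
torque -0.175 F out 0.48 F cw 1.31 Mz 0.01 Fz -3.1
t 24.95 pos [491.1 106.   98.7] yaw -0.5513 w 22.0 F [-1.4  0.3 -3.1] M [-0.21  0.18  0.01] q [ 0.2   0.43  1.98 -0.03  0.71  0.78]
toolz [ 0.0126 -0.0181 -0.9998] need tool cm [ 0.34  0.17 -0.02] turn deg -0.69
dist 139.3 ang -2.1339 handle -2.1221
top disc px [167.75723839 151.07532597] (96.20195007324219, 101.65254211425781) red [170.71040122 149.83686879] green [176.98713458 150.98725228]
 disc [565.60179696 224.79583339] ang red -1.1744394154862747 green -1.559414520169167 r 8.487821015954783 24.32382443323174
```

Run:
```python
from h import *
for n,b in(("top",(140,120,240,200)),("scene",(260,140,360,240))):
    im=get_image(n);crop(im,b,6,f"pics/s_{n}.png")
```

```text
(no output)
```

View pics/s_scene.png

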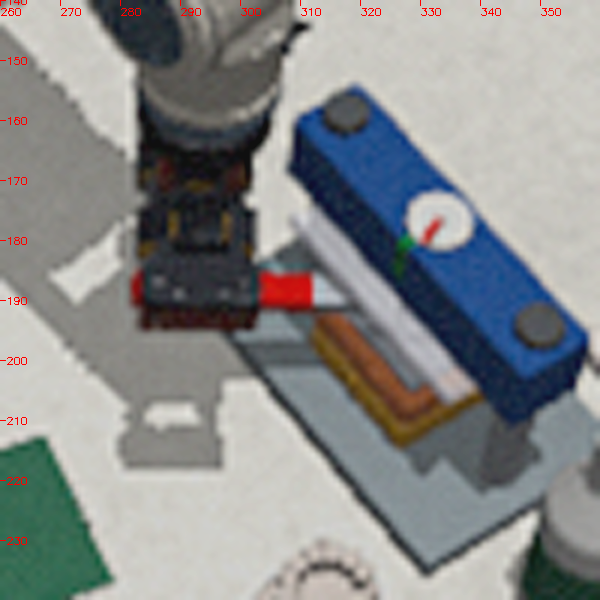

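View pics/s_top.png

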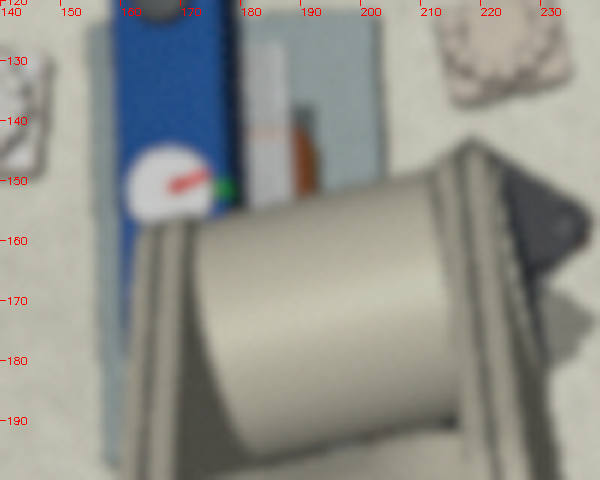

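Run:
```python
from h import *
from to import st
A=np.array([565.5,223.8]);f=lambda x,y:(260+(x+.5)/6-.5-1.47,140+(y+.5)/6-.5-.2)
a=atz("scene",f(260,289),107)[:2];b=atz("scene",f(312,289),107)[:2];c=atz("scene",f(135,289),107)[:2]
print(a,b,c,"dir",np.arctan2(*(a-b)[::-1]),np.arctan2(*(c-b)[::-1]),"b from A",np.hypot(*(b-A)),np.arctan2(*(b-A)[::-1]))
o,R,y=st();h=np.array([np.cos(y-np.pi/2),np.sin(y-np.pi/2)]);v=b-o["ee_pos"][:2];print("boundary rel tool: along",-v@h,"lateral",h[0]*v[1]-h[1]*v[0])
```

```text
[512.49471314 141.34301113] [528.02074654 167.60090431] [475.13766048  78.16412488] dir -2.104786904753226 -2.104786904753219 b from A 67.55022425077783 -2.1589613940908126
boundary rel tool: along 71.76423757861589 lateral -0.4098567148918981
```

arm_command --increments '[[[0, 0.2, 0], 0], [[-0.6, 0, 0], 2.5], [[-0.7, -0.02, 0], 3], [[-0.7, -0.02, 0], 3], [[0, 0, 0], 0]]'

```text
t: 25.65
ee_pos: [474.6, 117.9, 99.1]
orientation: [2.94, -1.079, 0.035]
ft_force: [0.1, -0.2, -4.3]
width: 21.5
```

```bash
python3 tq.py;python3 ax.py 141 -2.28;  python3 red.py 2>/dev/null|head -2
```

```text
torque 0.199 F out 0.04 F cw -0.21 Mz 0.17 Fz -4.3
t 25.65 pos [474.6 117.9  99.1] yaw -0.7035 w 21.5 F [ 0.1 -0.2 -4.3] M [-0.13  0.27  0.17] q [ 0.23  0.42  2.02 -0.03  0.7   0.96]
toolz [ 0.0178 -0.017  -0.9997] need tool cm [0.01 0.14 0.01] turn deg 0.32
dist 139.6 ang -2.2804 handle -2.2743
top disc px [167.79690361 151.26782608] (100.79743957519531, 102.40691375732422) red [170.89747757 150.26205877] green [176.980002   151.01194225]
 disc [565.0866209  224.68758192] ang red -1.2588119441315513 green -1.5407987973662005 r 8.641776987372483 24.2062097157486
```

arm_command --increments '[[[0, 0.8, 0], 0], [[0, 1, 0], 0], [[0, 1, 0], 0], [[0, 1, 0], 0], [[0, 0.6, 0], 0], [[0, 0, 0], 0]]'

```text
t: 26.35
ee_pos: [482.9, 102.3, 110.2]
orientation: [-2.904, 1.057, -0.128]
ft_force: [-7.8, -6.4, -1.8]
width: 23.1
```

```bash
python3 ax.py 185 -1.86;  python3 red.py 2>/dev/null|head -2
python3 - <<'E'
from h import *
for n,b in(("top",(130,110,250,210)),("scene",(250,140,350,240))):
    im=get_image(n);crop(im,b,6,f"pics/t_{n}.png")
E
```

```text
t 26.35 pos [482.9 102.3 110.2] yaw -0.7006 w 23.1 F [-7.8 -6.4 -1.8] M [-1.41  1.57  0.51] q [ 0.18  0.37  2.06 -0.    0.62  0.88]
toolz [ 0.0943  0.0172 -0.9954] need tool cm [5.8  2.45 1.3 ] turn deg -23.57
dist 146.9 ang -2.1676 handle -2.2714
top disc px [167.77343845 151.26913452] (100.23966979980469, 102.11772918701172) red [170.93063917 150.20858416] green [177.01467211 151.01156349]
 disc [565.08340198 224.74991079] ang red -1.2482966304408798 green -1.5408323612848693 r 8.82951655759055 24.360802717888657
```

View pics/t_scene.png

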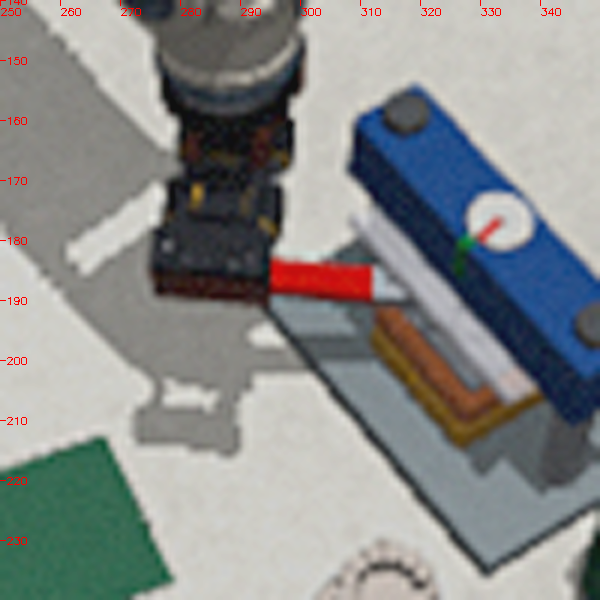

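View pics/t_top.png

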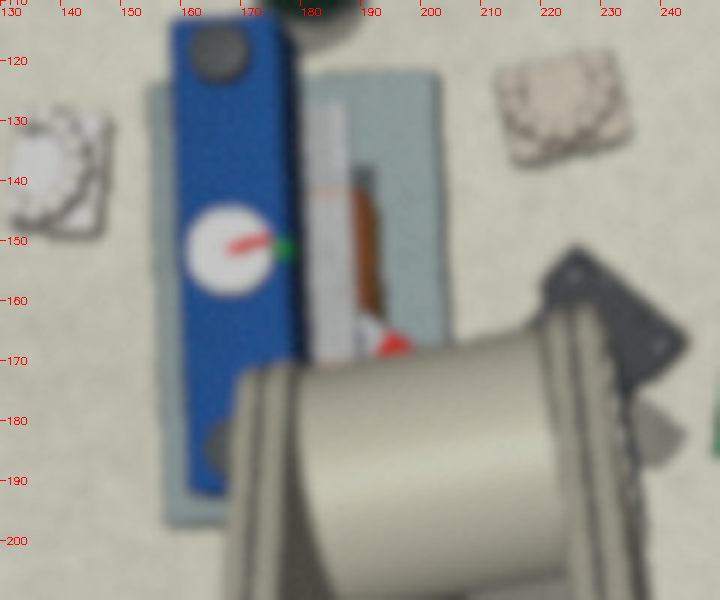

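```bash
python3 tq.py
python3 - <<'E'
from h import *
from to import st
A=np.array([565.5,223.8]);f=lambda x,y:(250+(x+.5)/6-.5-1.47,140+(y+.5)/6-.5-.2)
for z in(107,115):
    a=atz("scene",f(272,277),z)[:2];b=atz("scene",f(372,283),z)[:2]
    print(a,b,"dir",np.arctan2(*(a-b)[::-1]),"b from A",np.hypot(*(b-A)),np.arctan2(*(b-A)[::-1]))
o=get_obs();print(o["joint_torque"].round(1),o["qvel"].round(3))
# top boundary
p=lambda x,y:(130+(x+.5)/6-.5+.6,110+(y+.5)/6-.5-.3)
b=atz("top",p(383,348),107)[:2];print("top b",b,np.hypot(*(b-A)),np.arctan2(*(b-A)[::-1]))
im=get_image("scene");crop(im,(270,150,350,210),9,"pics/u.png")
E
```

```text
torque 0.289 F out -3.12 F cw 2.6 Mz 0.67 Fz -3.8
[491.0406132  121.67129821] [524.50987129 169.95368406] dir -2.176942654495549 b from A 67.67286303906215 -2.2214541823372436
[495.25431142 118.40813964] [528.53836154 166.4233465 ] dir -2.176942654495553 b from A 68.25132295505979 -2.1430784586578575
[ -3.  -44.4 -18.9  -0.2  -0.4   0.6] [-0.002  0.004 -0.    -0.001  0.001  0.004]
top b [529.48669596 165.81046775] 68.26231697391546 -2.1265365222644066
```

View pics/u.png

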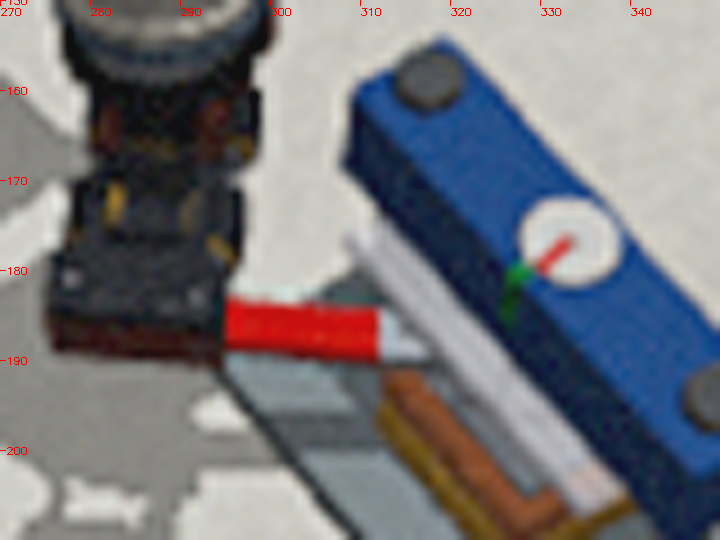

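arm_command --increments '[[[0, 1.5, 0], -2]]'

```text
t: 26.7
ee_pos: [480.3, 93.9, 110.8]
orientation: [-2.912, 1.007, -0.147]
ft_force: [2.6, 3.1, -0.6]
width: 22.8
```

```bash
python3 tq.py;python3 ax.py 185 -2.1;  python3 red.py 2>/dev/null|head -2
```

```text
torque 0.486 F out -3.98 F cw -0.44 Mz 0.42 Fz -0.6
t 26.7 pos [480.3  93.9 110.8] yaw -0.6691 w 22.8 F [ 2.6  3.1 -0.6] M [0.39 0.14 0.42] q [0.17 0.36 2.07 0.01 0.59 0.83]
toolz [ 0.1084  0.0226 -0.9939] need tool cm [1.12 2.94 1.01] turn deg -8.02
dist 155.3 ang -2.1512 handle -2.2399
top disc px [167.76532745 151.2445755 ] (100.3220443725586, 102.55646514892578) red [170.92682953 150.21656322] green [176.9985755  150.99463514]
 disc [565.14916276 224.77182682] ang red -1.2580928878869306 green -1.5416383158721374 r 8.813637309913315 24.339109527643735
```

Run:
```python
from h import *
im=get_image("scene");crop(im,(260,150,350,220),8,"pics/v.png")
im=get_image("top");crop(im,(140,120,240,200),7,"pics/v2.png")
```

```text
(no output)
```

View pics/v.png

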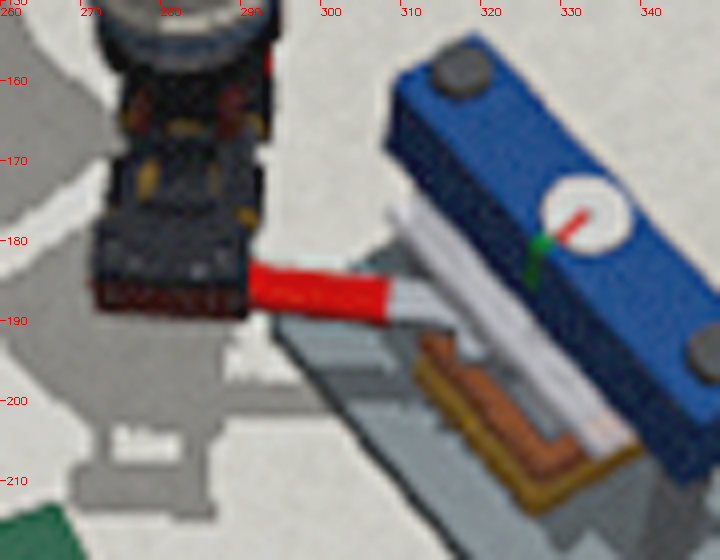

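View pics/v2.png

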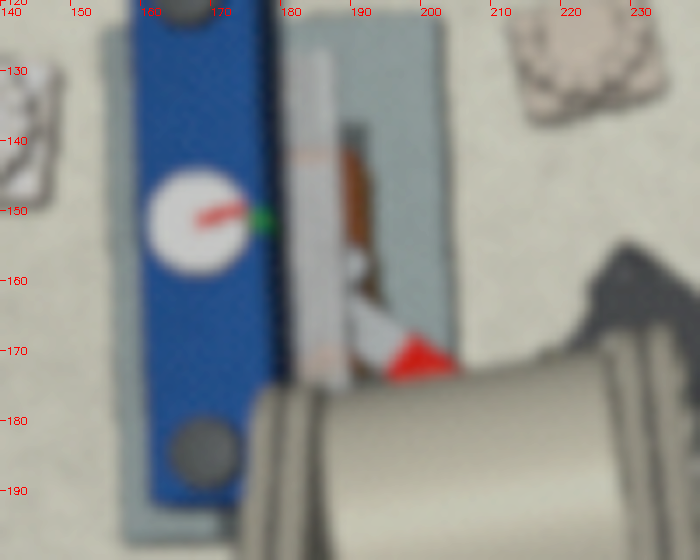

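arm_command --increments '[[[0, 0.3, 0.6], 0], [[0, 0.8, 0.4], 0], [[0, 1, 0.2], 0], [[0, 1, 0.1], 0], [[0, 1, 0.1], 0], [[0, 0, 0], 0]]'

```text
t: 27.5
ee_pos: [447.4, 55.0, 90.1]
orientation: [-2.92, 1.017, -0.13]
ft_force: [-0.5, -1.3, 1.0]
width: 22.0
```

```bash
python3 tq.py;python3 ax.py 215 -1.86;  python3 red.py 2>/dev/null|head -2;python3 - <<'E'
from h import *
im=get_image("scene");crop(im,(250,150,350,240),7,"pics/w.png")
E
```

```text
torque 0.082 F out 1.35 F cw -0.34 Mz 0.01 Fz 1.0
t 27.5 pos [447.4  55.   90.1] yaw -0.6728 w 22.0 F [-0.5 -1.3  1. ] M [-0.07  0.04  0.01] q [0.09 0.37 2.15 0.02 0.52 0.75]
toolz [ 0.0944  0.0167 -0.9954] need tool cm [ 6.8  -0.65 -0.41] turn deg -21.98
dist 206.0 ang -2.1811 handle -2.2436
top disc px [167.79885197 151.25161362] (100.71566772460938, 101.914306640625) red [170.92599326 150.21073221] green [177.00176345 150.97308292]
 disc [565.12994541 224.68264556] ang red -1.2510797605931767 green -1.5383739553609763 r 8.737516624432377 24.26055560856543
```

View pics/w.png

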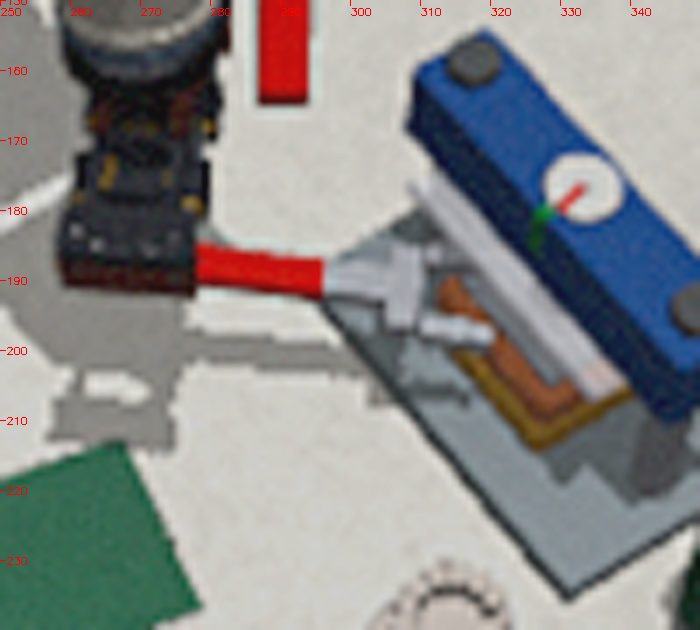

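arm_command --increments '[[[0, 1.5, -1], 0], [[0, 2, -1.5], 0], [[0.5, 2.5, -1.5], 0], [[1, 2, -1], 0], [[0, 0, 0], 0]]'

```text
t: 28.15
ee_pos: [405.4, -17.9, 136.6]
orientation: [-2.924, 1.008, -0.129]
ft_force: [0.1, -0.4, -2.1]
width: 21.8
```

```bash
python3 tq.py;python3 ax.py 215 -1.86
```

```text
torque 0.085 F out 0.26 F cw -0.32 Mz -0.01 Fz -2.1
t 28.15 pos [405.4 -17.9 136.6] yaw -0.6666 w 21.8 F [ 0.1 -0.4 -2.1] M [-0.18  0.16 -0.01] q [-0.09  0.21  2.22  0.04  0.62  0.54]
toolz [ 0.094   0.0165 -0.9954] need tool cm [ 5.31 -8.6   4.73] turn deg -21.62
dist 290.0 ang -2.1558 handle -2.2374
```

arm_command --increments '[[[3.1, -2.5, 0], -4], [[3.3, -2.3, 0], -4], [[3.4, -2, 0], -4], [[3.6, -1.7, 0], -4], [[3.7, -1.5, 0], -4]]'

```text
t: 28.65
ee_pos: [603.4, -14.0, 152.1]
orientation: [-3.074, 0.47, -0.126]
ft_force: [0.9, -0.4, -2.9]
width: 22.0
```

```bash
python3 ax.py 230 -1.86
```

```text
t 28.65 pos [603.4 -14.  152.1] yaw -0.3051 w 22.0 F [ 0.9 -0.4 -2.9] M [-0.25  0.02 -0.01] q [-0.05  0.45  1.79  0.03  0.82  0.23]
toolz [ 0.0846  0.0167 -0.9963] need tool cm [-10.77   1.64   4.44] turn deg -0.91
dist 240.8 ang -1.4126 handle -1.8759
```

Run:
```python
from h import *
im=get_image("scene");crop(im,(230,150,350,250),6,"pics/x.png")
im=get_image("top");crop(im,(170,110,290,210),6,"pics/x2.png")
```

```text
(no output)
```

View pics/x.png

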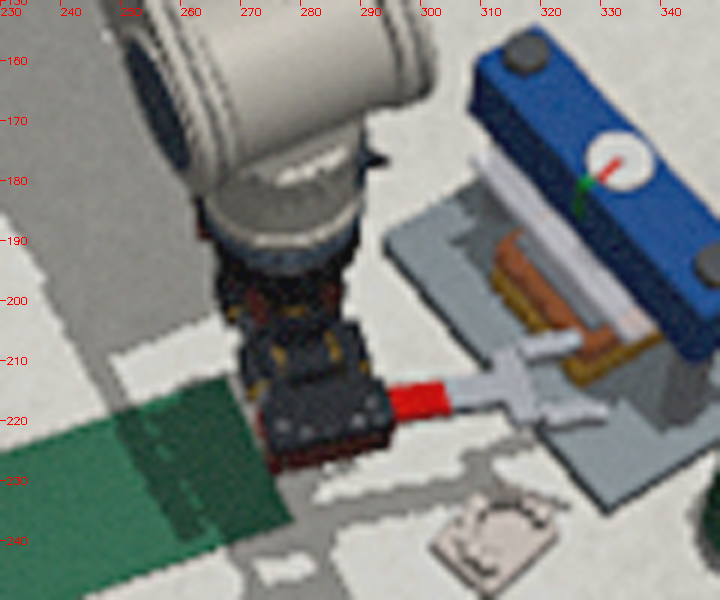

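View pics/x2.png

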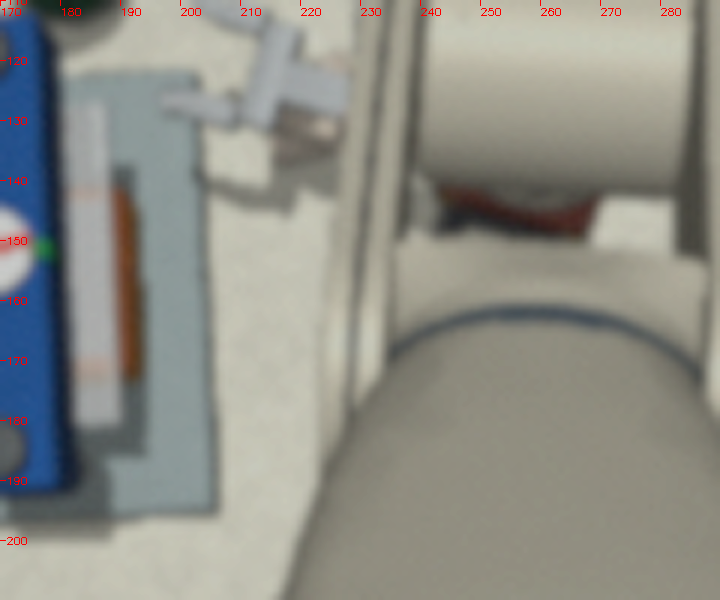

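Run:
```python
from h import *
bt=np.array([-.62,.29]);bs=np.array([1.47,.2])
for l,s,t in(("tip",(326.25,206.25),(197.1,126.6)),("bar-",(314.2,207.1),(212.9,130.2)),("bar+",(317.1,219.6),(217.9,113.7))):
    print(l,tri(np.array(s)-bs,np.array(t)-bt))
o=get_obs();print(o["ee_pos"])
R=cv2.Rodrigues(o["orientation"])[0];print(R.round(3))
# predicted points if spanner perpendicular to tool z, mid 3mm above tcp
for l,p in(("tip",(-24,-(141+18),-10)),("bar-",(-31,-(141-28),-10)),("bar+",(31,-(141-28),-10))): print(l,o["ee_pos"]+R@np.array(p))
```

```text
tip (array([636.78991929, 148.75674604, 152.13490522]), np.float64(0.19583920084035053))
bar- (array([624.63038155, 105.55139974, 165.29010884]), np.float64(2.7004387189480403))
bar+ (array([668.79605643,  90.06269441, 163.75401421]), np.float64(2.011722332844604))
[607.82607918 -13.99749931 153.09742652]
[[ 0.95  -0.298  0.091]
 [-0.301 -0.954  0.017]
 [ 0.082 -0.043 -0.996]]
tip [631.49690983 144.67293442 167.94280417]
bar- [611.13619112 102.912846   165.38621485]
bar+ [670.04865661  84.2709684  170.46576306]
```

```bash
python3 ax.py 235 -1.85 104
```

```text
t 28.75 pos [607.8 -14.  153.1] yaw -0.3065 w 21.8 F [-1.  -0.6 -1.9] M [-0.22  0.01 -0.01] q [-0.05  0.45  1.78  0.03  0.82  0.23]
toolz [ 0.0911  0.0165 -0.9957] need tool cm [-10.94   2.27   3.93] turn deg -1.56
dist 241.5 ang -1.3946 handle -1.8773
```

arm_command --increments '[[[-2, 0.6, 0.5], -1.5], [[-2.5, 0.6, 0.8], 0], [[-2.5, 0.5, 0.8], 0], [[-2, 0.4, 0.8], 0], [[-1.2, 0, 0.6], 0], [[0, 0, 0], 0]]'

```text
t: 29.35
ee_pos: [502.5, -0.5, 103.5]
orientation: [-3.081, 0.429, -0.128]
ft_force: [0.5, 0.2, -1.3]
width: 21.7
```

```bash
python3 ax.py 215 -1.85 104
```

```text
t 29.35 pos [ 5.025e+02 -5.000e-01  1.035e+02] yaw -0.2781 w 21.7 F [ 0.5  0.2 -1.3] M [-0.24  0.03 -0.04] q [-0.04  0.4   2.03  0.03  0.62  0.21]
toolz [ 0.0855  0.0167 -0.9962] need tool cm [-0.11 -1.8   0.01] turn deg 0.07
dist 233.0 ang -1.8448 handle -1.8488
```

```bash
python3 red.py 2>/dev/null|head -2
python3 - <<'E'
from h import *
im=get_image("scene");crop(im,(240,150,340,240),7,"pics/y.png")
im=get_image("top");crop(im,(150,110,250,200),7,"pics/y2.png")
E
```

```text
top disc px [167.79208183 151.25574684] (100.76549530029297, 102.53726959228516) red [170.91586407 150.21698854] green [176.97948855 151.01634011]
 disc [565.11897491 224.70057291] ang red -1.2513727173807028 green -1.5426343080965985 r 8.727291119611099 24.216599730436293
```

View pics/y.png

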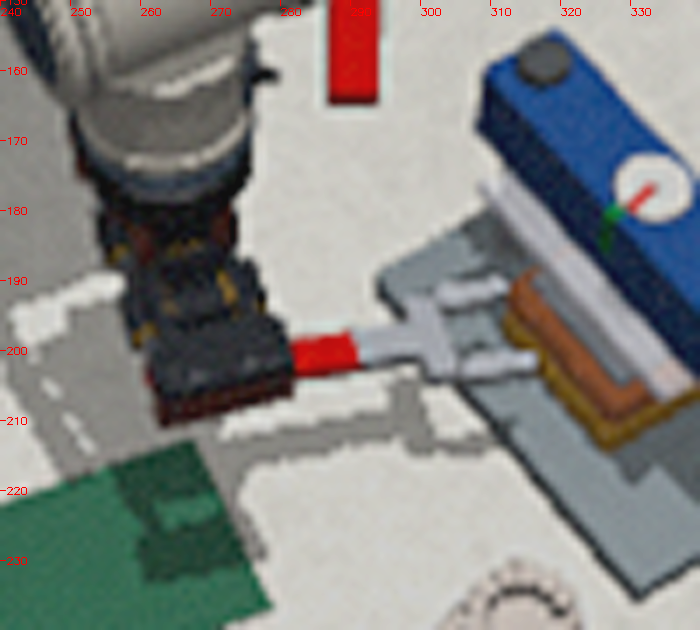

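View pics/y2.png

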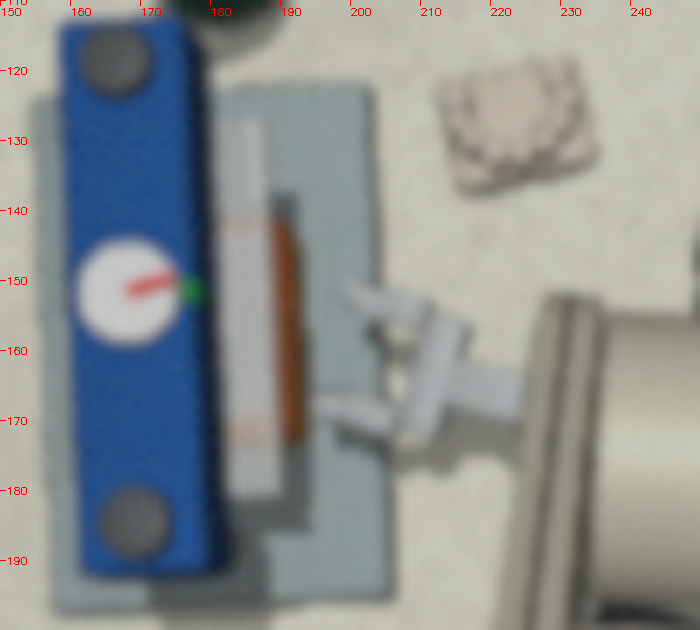

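Run:
```python
from h import *
bt=np.array([-.62,.29]);bs=np.array([1.47,.2])
T=lambda x,y:np.array([150+(x+.5)/7-.5,110+(y+.5)/7-.5])-bt
S=lambda x,y:np.array([240+(x+.5)/7-.5,150+(y+.5)/7-.5])-bs
a,ea=tri(S(505,287),T(315,402));b,eb=tri(S(537,360),T(345,285));print(a,ea,b,eb)
A=np.array([565.5,224.])
for z in (104,):
    n=atz("top",T(520,393),z+3)[:2];t=(atz("top",T(315,402),z)[:2]+atz("top",T(345,285),z)[:2])/2;c=atz("top",T(436,378),z)[:2]
    print("neck",n,"bar",c,"tips",t,"dir",np.arctan2(*(t-n)[::-1])-np.pi,"dist tip-A",np.hypot(*(t-A)))
    u=(t-n)/np.linalg.norm(t-n);w=A-t;print("axis lateral of spanner line",u[0]*w[1]-u[1]*w[0],"along",u@w)
from to import st
o,R,y=st();p=o["ee_pos"][:2];u=np.array([np.cos(y+np.pi/2),np.sin(y+np.pi/2)]);w=A-p;print("tool line lateral",u[0]*w[1]-u[1]*w[0]);w=t-p;print("tip from tcp along",w@u,"lat",u[0]*w[1]-u[1]*w[0])
```

```text
[532.66045865 164.98266796  96.60278667] 1.9261308853078751 [579.74433691 151.86151547 102.90943457] 1.8433409820688336
neck [534.38401859  79.47713394] bar [540.99666921 113.82758093] tips [555.30152484 156.90397259] dir -1.8346557372052112 dist tip-A 67.8666765770686
axis lateral of spanner line 7.653690326796182 along 67.43372163834604
tool line lateral 5.543739635736266
tip from tcp along 165.35316348278297 lat -3.100819823379233
```

```bash
python3 ax.py 215 -1.875 110
```

```text
t 29.55 pos [506.9  -1.2 105.4] yaw -0.2786 w 21.9 F [ 1.   0.3 -1.4] M [-0.22  0.03 -0.04] q [-0.04  0.4   2.03  0.03  0.62  0.21]
toolz [ 0.0917  0.0164 -0.9956] need tool cm [-1.06 -1.78 -0.48] turn deg 1.47
dist 232.5 ang -1.8258 handle -1.8494
```

arm_command --increments '[[[-0.7, 0, -0.3], 1.4], [[-0.5, -0.4, -0.3], 0], [[0, -0.6, 0], 0], [[0, 0, 0], 0], [[0, 0, 0], 0]]'

```text
t: 30.05
ee_pos: [499.9, 12.7, 112.8]
orientation: [-3.072, 0.471, -0.144]
ft_force: [0.1, 0.9, -2.5]
width: 21.7
```

```bash
python3 ax.py 215 -1.875 110;python3 - <<'E'
from h import *
im=get_image("scene");crop(im,(240,150,340,240),7,"pics/z.png")
im=get_image("top");crop(im,(150,110,250,200),7,"pics/z2.png")
E
```

```text
t 30.05 pos [499.9  12.7 112.8] yaw -0.3061 w 21.7 F [ 0.1  0.9 -2.5] M [-0.24  0.07  0.02] q [-0.01  0.38  2.04  0.03  0.63  0.27]
toolz [ 0.096   0.0163 -0.9952] need tool cm [-0.09 -0.6   0.3 ] turn deg -0.11
dist 221.1 ang -1.8721 handle -1.8769
```

View pics/z.png

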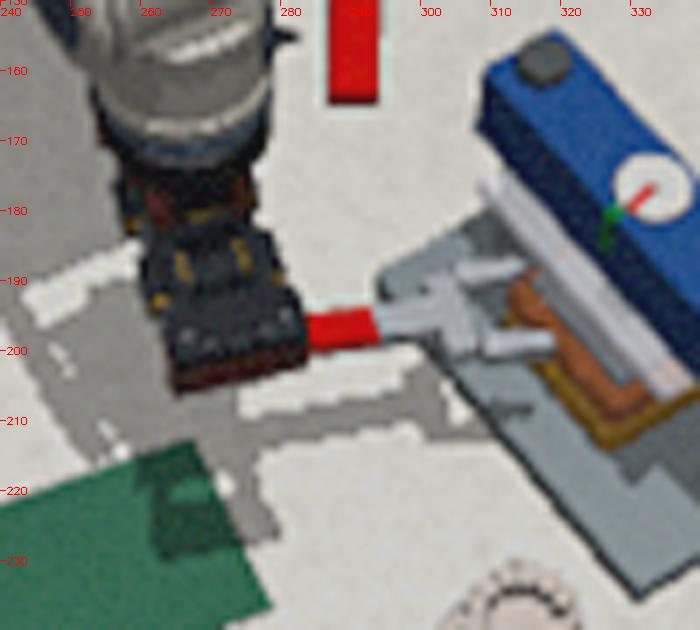

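View pics/z2.png

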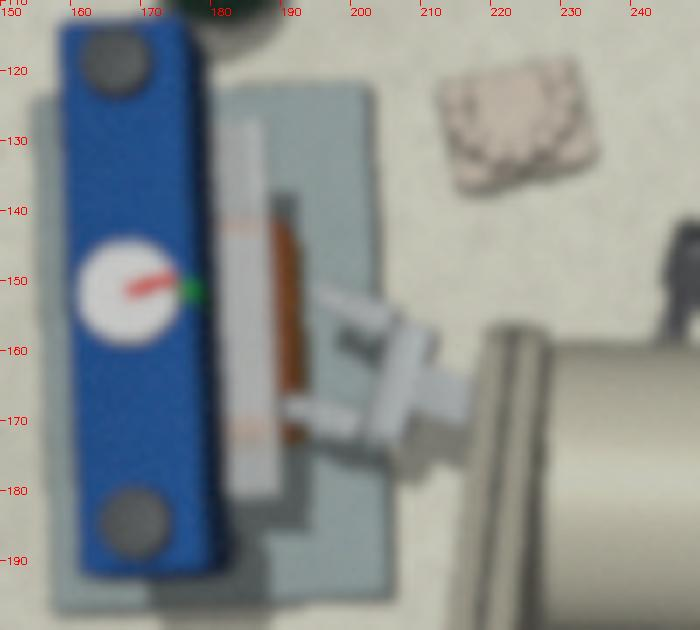

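Run:
```python
from h import *
bt=np.array([-.62,.29]);bs=np.array([1.47,.2])
T=lambda x,y:np.array([150+(x+.5)/7-.5,110+(y+.5)/7-.5])-bt
S=lambda x,y:np.array([240+(x+.5)/7-.5,150+(y+.5)/7-.5])-bs
a,ea=tri(S(520,266),T(287,402));b,eb=tri(S(552,343),T(313,288));print(a,ea,b,eb)
A=np.array([565.5,224.]);z=(a[2]+b[2])/2
n=atz("top",T(465,395),z+4)[:2];t=(atz("top",T(287,402),z)[:2]+atz("top",T(313,288),z)[:2])/2
u=(t-n)/np.linalg.norm(t-n);w=A-t
print("dir",np.arctan2(*(t-n)[::-1])-np.pi,"lat",u[0]*w[1]-u[1]*w[0],"tip to A along",u@w)
d=b[:2]-a[:2];print("tipline normal dir",np.arctan2(d[1],d[0])+np.pi/2-np.pi)
```

```text
[531.37400482 174.30183551 107.15765623] 1.098718014705783 [577.48219266 163.24467182 106.83436041] 0.40090942815238323
dir -1.8751431238632748 lat 5.960256625595207 tip to A along 56.1830085457802
tipline normal dir -1.8061608103299254
```

arm_command --increments '[[[-0.4, -0.3, 0.15], 0], [[-0.15, -0.8, 0.1], 0], [[0, -1, 0], 0], [[0, -0.6, 0], 0], [[0, 0, 0], 0]]'

```text
t: 30.65
ee_pos: [503.1, 42.3, 110.4]
orientation: [-3.072, 0.472, -0.143]
ft_force: [-0.7, 0.3, -2.8]
width: 21.7
```

```bash
sleep 0; python3 ax.py 175 -1.875 110;python3 tq.py;python3 - <<'E'
from h import *
im=get_image("scene");crop(im,(260,150,340,230),8,"pics/z.png")
im=get_image("top");crop(im,(150,120,230,200),8,"pics/z2.png")
E
```

```text
t 30.65 pos [503.1  42.3 110.4] yaw -0.307 w 21.7 F [-0.7  0.3 -2.8] M [-0.19  0.06  0.  ] q [0.05 0.39 2.03 0.02 0.63 0.34]
toolz [ 0.0953  0.0163 -0.9953] need tool cm [ 0.51 -1.68  0.16] turn deg -0.16
dist 191.9 ang -1.9019 handle -1.8778
torque -0.148 F out -0.01 F cw 0.79 Mz 0.0 Fz -2.8
```

View pics/z.png

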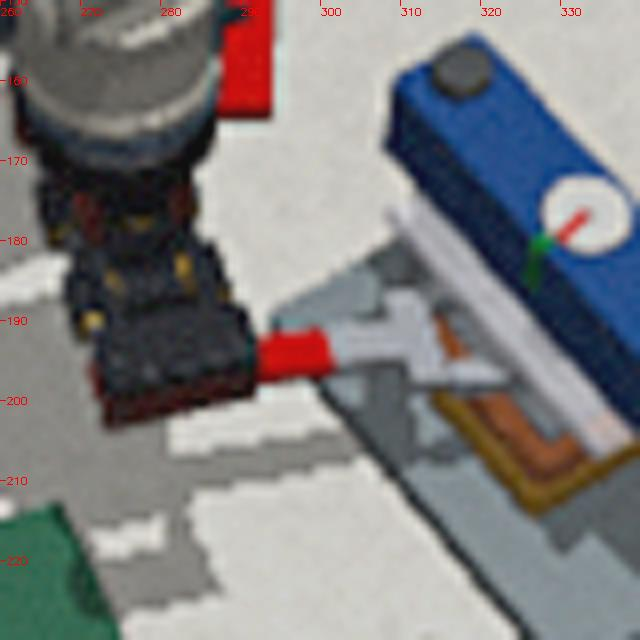

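View pics/z2.png

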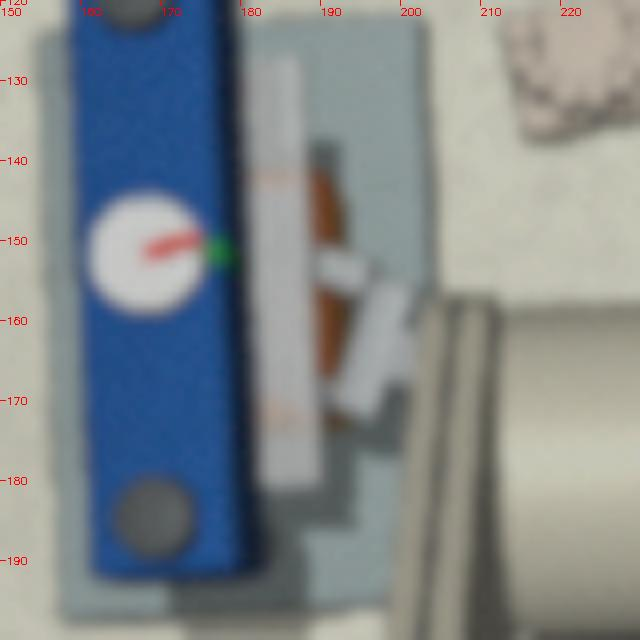

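Run:
```python
from h import *
bt=np.array([-.62,.29]);A=np.array([565.5,224.])
p=atz("top",np.array([196.4,163.2])-bt,108)[:2];w=A-p;print(p,np.hypot(*w),np.arctan2(w[1],w[0])-np.pi)
from to import st
o,R,y=st();v=p-o["ee_pos"][:2];print(np.hypot(*v),np.arctan2(v[1],v[0])-np.pi,y-np.pi/2,o["ee_pos"])
```

```text
[541.77923212 157.17597119] 70.90927764084348 -1.9118951047508224
121.8726638041105 -1.8964210358982652 -1.8781191221094589 [502.79207806  41.7075859  110.39136969]
```

arm_command --increments '[[[0, -0.8, 0], -0.5], [[0, -0.8, 0], 0], [[0, -0.5, 0], 0], [[0, 0, 0], 0]]'

```text
t: 31.15
ee_pos: [509.6, 63.2, 111.5]
orientation: [-3.074, 0.459, -0.143]
ft_force: [0.6, -0.6, -2.8]
width: 21.9
```

```bash
python3 ax.py 148 -1.87 108;python3 tq.py
```

```text
t 31.15 pos [509.6  63.2 111.5] yaw -0.2985 w 21.9 F [ 0.6 -0.6 -2.8] M [-0.28  0.07 -0.01] q [0.1  0.4  2.01 0.01 0.64 0.38]
toolz [ 0.0952  0.0162 -0.9953] need tool cm [ 0.58 -2.17  0.49] turn deg 0.04
dist 170.0 ang -1.9057 handle -1.8693
torque 0.125 F out 0.35 F cw -0.8 Mz -0.01 Fz -2.8
```

arm_command --increments '[[[0.15, -0.5, 0.25], 0], [[0, -0.4, 0.15], 0], [[0, 0, 0], 0]]'

```text
t: 31.45
ee_pos: [514.6, 72.1, 107.8]
orientation: [-3.074, 0.46, -0.144]
ft_force: [-0.5, 0.4, -1.9]
width: 21.9
```

```bash
python3 ax.py 148 -1.87 108;python3 tq.py
```

```text
t 31.45 pos [514.6  72.1 107.8] yaw -0.2987 w 21.9 F [-0.5  0.4 -1.9] M [-0.01 -0.   -0.05] q [0.11 0.41 2.   0.01 0.63 0.4 ]
toolz [ 0.0956  0.0161 -0.9953] need tool cm [ 0.39 -1.2   0.06] turn deg 0.03
dist 160.0 ang -1.8945 handle -1.8695
torque -0.158 F out -0.23 F cw 0.65 Mz -0.05 Fz -1.9
```

arm_command --increments '[[[0.1, 0, -0.5], 0], [[0.1, -0.3, 0], 0], [[0, 0, 0], 0]]'

```text
t: 31.75
ee_pos: [516.9, 74.4, 113.4]
orientation: [-3.074, 0.46, -0.143]
ft_force: [0.7, 0.2, -2.3]
width: 21.9
```

```bash
python3 ax.py 148 -1.87 112;python3 tq.py
```

```text
t 31.75 pos [516.9  74.4 113.4] yaw -0.2987 w 21.9 F [ 0.7  0.2 -2.3] M [-0.27  0.14 -0.03] q [0.12 0.4  1.99 0.01 0.65 0.41]
toolz [ 0.0951  0.0161 -0.9953] need tool cm [ 0.23 -0.9   0.2 ] turn deg 0.03
dist 157.1 ang -1.8852 handle -1.8695
torque 0.069 F out -0.41 F cw -0.6 Mz -0.03 Fz -2.3
```

arm_command --increments '[[[0, -0.5, 0.1], 0], [[0, -0.4, 0.05], 0], [[0, 0, 0], 0]]'

```text
t: 32.05
ee_pos: [518.4, 81.6, 111.8]
orientation: [-3.078, 0.459, -0.139]
ft_force: [-0.0, -5.2, -0.8]
width: 21.6
```

```bash
python3 ax.py 148 -1.87 112;python3 tq.py
```

```text
t 32.05 pos [518.4  81.6 111.8] yaw -0.2979 w 21.6 F [-0.  -5.2 -0.8] M [-0.92 -0.06 -0.34] q [0.13 0.41 1.99 0.   0.65 0.43]
toolz [ 0.0918  0.0127 -0.9957] need tool cm [ 0.31 -0.18  0.02] turn deg 0.07
dist 149.8 ang -1.8909 handle -1.8687
torque -0.096 F out 4.93 F cw -1.61 Mz -0.34 Fz -0.8
```

arm_command --increments '[[[0.25, 0, 0], 0], [[0.05, -0.3, 0], 0], [[0, 0, 0], 0]]'

```text
t: 32.35
ee_pos: [519.3, 81.2, 111.1]
orientation: [-3.085, 0.458, -0.129]
ft_force: [-0.9, -1.7, -0.3]
width: 21.6
```

```bash
python3 ax.py 148 -1.87 112;python3 tq.py; python3 red.py 2>/dev/null|head -2
python3 - <<'E'
from h import *
im=get_image("scene");crop(im,(270,150,350,220),9,"pics/z.png")
im=get_image("top");crop(im,(150,120,230,200),8,"pics/z2.png")
E
```

```text
t 32.35 pos [519.3  81.2 111.1] yaw -0.2958 w 21.6 F [-0.9 -1.7 -0.3] M [-0.32 -0.03 -0.12] q [ 0.13  0.41  1.98 -0.01  0.66  0.43]
toolz [ 0.0848  0.008  -0.9964] need tool cm [ 0.22 -0.19 -0.07] turn deg 0.2
dist 149.9 ang -1.8839 handle -1.8666
torque -0.173 F out 1.9 F cw 0.37 Mz -0.12 Fz -0.3
top disc px [167.79941654 151.24660969] (100.7693862915039, 101.9326171875) red [170.94140267 150.21118075] green [176.81437795 150.95208323]
 disc [565.14331786 224.68121969] ang red -1.25409352183715 green -1.5357959332097788 r 8.770446258428564 23.762227301262616
```

View pics/z.png

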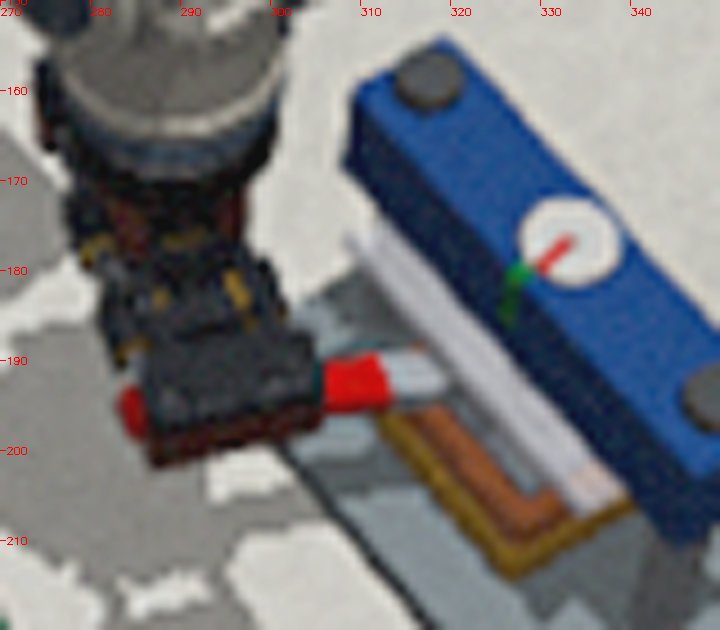

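View pics/z2.png

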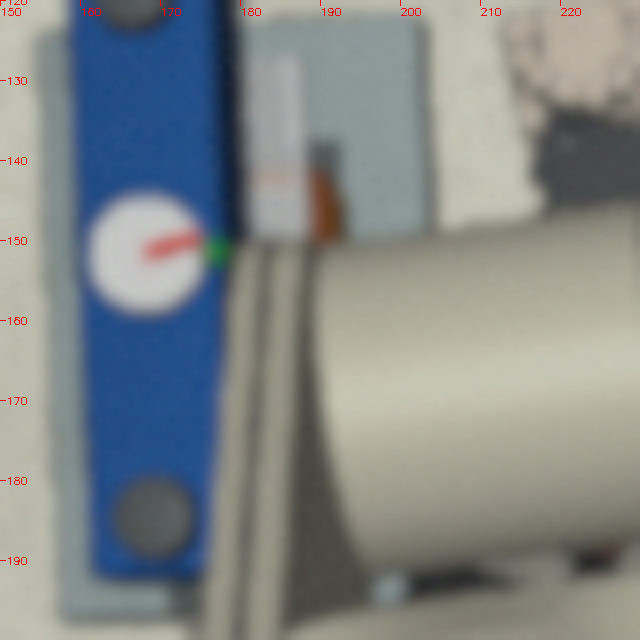

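Run:
```python
from h import *
A=np.array([565.5,224.])
for z in(107,112,116):
    b=atz("scene",(312.6-1.47,191.6-.2),z)[:2];print(z,b,np.hypot(*(b-A)),np.arctan2(*(b-A)[::-1]))
```

```text
107 [543.26162082 161.66488186] 66.18317355892253 -1.913476443884507
112 [545.71457343 159.48708809] 67.4787293018763 -1.8683788351629302
116 [547.67693552 157.74485307] 68.61053944189375 -1.833581925105871
```

arm_command --increments '[[[0.1, -0.5, -0.1], 1], [[0.1, -0.5, -0.1], -1], [[0.1, -0.5, -0.05], 0], [[0, 0, 0], 0]]'

```text
t: 32.95
ee_pos: [516.7, 82.6, 111.3]
orientation: [3.104, -0.455, 0.099]
ft_force: [1.4, 1.3, 0.5]
width: 21.9
```

```bash
python3 ax.py 148 -1.87 112;python3 tq.py
```

```text
t 32.95 pos [516.7  82.6 111.3] yaw -0.2911 w 21.9 F [1.4 1.3 0.5] M [ 0.43 -0.37 -0.12] q [ 0.15  0.42  1.97 -0.03  0.69  0.46]
toolz [ 0.0622 -0.0116 -0.998 ] need tool cm [ 0.51 -0.13 -0.04] turn deg 0.46
dist 149.4 ang -1.9039 handle -1.8619
torque 0.013 F out -1.72 F cw -0.91 Mz -0.12 Fz 0.5
```

arm_command --increments '[[[0.2, -0.6, 0], 0], [[0.2, -0.6, 0], 0], [[0.1, -0.6, 0], 0]]'

```text
t: 33.25
ee_pos: [518.8, 88.7, 109.5]
orientation: [3.087, -0.45, 0.073]
ft_force: [-6.2, -26.3, 3.2]
width: 21.6
```

```bash
python3 ax.py 148 -1.87 112;python3 tq.py
```

```text
t 33.25 pos [518.8  88.7 109.5] yaw -0.289 w 21.6 F [ -6.2 -26.3   3.2] M [-4.58  0.95 -0.6 ] q [ 0.17  0.43  1.95 -0.05  0.72  0.49]
toolz [ 0.0435 -0.0276 -0.9987] need tool cm [ 0.48  0.52 -0.22] turn deg 0.59
dist 143.0 ang -1.9033 handle -1.8598
torque -0.201 F out 26.92 F cw -2.77 Mz -0.6 Fz 3.2
```

arm_command --increments '[[[0.1, 0.15, -0.1], 0], [[0, 0, 0], 0]]'

```text
t: 33.45
ee_pos: [520.1, 86.9, 110.7]
orientation: [3.087, -0.452, 0.075]
ft_force: [0.1, -0.6, 0.0]
width: 21.5
```

```bash
python3 ax.py 148 -1.87 112;python3 tq.py
```

```text
t 33.45 pos [520.1  86.9 110.7] yaw -0.2905 w 21.5 F [ 0.1 -0.6  0. ] M [-0.05  0.1   0.12] q [ 0.16  0.43  1.95 -0.05  0.72  0.49]
toolz [ 0.0444 -0.0273 -0.9986] need tool cm [ 0.3   0.38 -0.11] turn deg 0.5
dist 144.2 ang -1.8909 handle -1.8613
torque 0.158 F out 0.56 F cw -0.27 Mz 0.12 Fz 0.0
```

arm_command --increments '[[[-0.75, -0.06, -0.05], 3], [[-0.75, -0.06, 0], 3], [[-0.75, -0.06, 0], 3], [[0, 0, 0], 0]]'

```text
t: 33.85
ee_pos: [498.5, 96.6, 110.0]
orientation: [3.043, -0.7, 0.075]
ft_force: [-0.9, -3.6, -1.0]
width: 21.8
```

```bash
python3 ax.py 144 -2.02 112;python3 tq.py; python3 red.py 2>/dev/null|head -2
```

```text
t 33.85 pos [498.5  96.6 110. ] yaw -0.452 w 21.8 F [-0.9 -3.6 -1. ] M [-0.74  0.16 -0.17] q [ 0.19  0.41  1.99 -0.06  0.71  0.68]
toolz [ 0.0428 -0.0283 -0.9987] need tool cm [ 0.52  0.03 -0.17] turn deg -0.16
dist 143.8 ang -2.0554 handle -2.0228
torque -0.041 F out 3.63 F cw -0.93 Mz -0.17 Fz -1.0
top disc px [167.72074795 151.03628254] (95.99127960205078, 102.68408203125) red [170.95815906 150.19965765] green [177.01035578 151.02002524]
 disc [565.70662802 224.89337306] ang red -1.320234390733965 green -1.567364695987961 r 8.867702822497371 24.482093375480922
```

arm_command --increments '[[[-0.7, -0.06, 0], 3], [[-0.7, -0.06, 0], 3], [[0, 0, 0], 0]]'

```text
t: 34.25
ee_pos: [487.1, 103.0, 109.3]
orientation: [3.004, -0.853, 0.075]
ft_force: [-2.2, -3.6, 0.2]
width: 21.9
```

```bash
python3 ax.py 144 -2.12 112;python3 tq.py; python3 red.py 2>/dev/null|head -2
```

```text
t 34.25 pos [487.1 103.  109.3] yaw -0.5532 w 21.9 F [-2.2 -3.6  0.2] M [-0.54  0.32 -0.01] q [ 0.21  0.4   2.01 -0.06  0.7   0.81]
toolz [ 0.0415 -0.03   -0.9987] need tool cm [ 0.4   0.   -0.25] turn deg -0.23
dist 144.0 ang -2.1465 handle -2.124
torque 0.011 F out 4.24 F cw -0.16 Mz -0.01 Fz 0.2
top disc px [167.82140827 151.2320013 ] (100.70245361328125, 101.66314697265625) red [171.05191079 150.38390384] green [177.05087113 151.00724955]
 disc [565.18211496 224.62300286] ang red -1.3163588138279985 green -1.5443937209992045 r 8.857271775195187 24.32767759895384
```

arm_command --increments '[[[-0.7, -0.05, -0.05], 3], [[-0.7, -0.05, -0.05], 3], [[-0.7, -0.05, -0.05], 3], [[0, 0, 0], 0]]'

```text
t: 34.75
ee_pos: [470.1, 115.5, 109.3]
orientation: [2.932, -1.08, 0.072]
ft_force: [-2.9, -2.7, -0.2]
width: 21.6
```

```bash
python3 ax.py 144 -2.27 112;python3 tq.py; python3 red.py 2>/dev/null|head -2
```

```text
t 34.75 pos [470.1 115.5 109.3] yaw -0.7058 w 21.6 F [-2.9 -2.7 -0.2] M [-0.28  0.61  0.21] q [ 0.24  0.39  2.03 -0.06  0.69  0.99]
toolz [ 0.0378 -0.0314 -0.9988] need tool cm [ 0.35 -0.03 -0.25] turn deg -0.38
dist 144.4 ang -2.2931 handle -2.2766
torque 0.16 F out 3.91 F cw 0.38 Mz 0.21 Fz -0.2
top disc px [167.84374619 151.25022793] (100.46697998046875, 101.35687255859375) red [171.10473686 150.89483647] green [177.02667248 150.98626602]
 disc [565.13311565 224.56337927] ang red -1.4659346416030394 green -1.539903313079698 r 8.707749673985166 24.206505614145243
```

arm_command --increments '[[[-0.5, -0.03, -0.03], 2.2], [[-0.5, -0.03, 0], 2], [[0, 0, 0], 0]]'

```text
t: 35.15
ee_pos: [463.3, 121.2, 108.8]
orientation: [2.893, -1.179, 0.072]
ft_force: [-3.1, -4.9, -0.5]
width: 21.0
```

```bash
python3 ax.py 144 -2.34 112;python3 tq.py; python3 red.py 2>/dev/null|head -2
```

```text
t 35.15 pos [463.3 121.2 108.8] yaw -0.7741 w 21.0 F [-3.1 -4.9 -0.5] M [-0.4   0.58  0.37] q [ 0.26  0.38  2.04 -0.06  0.69  1.08]
toolz [ 0.0359 -0.0331 -0.9988] need tool cm [ 0.23 -0.08 -0.31] turn deg -0.28
dist 144.8 ang -2.3545 handle -2.3449
torque 0.553 F out 5.71 F cw -1.27 Mz 0.37 Fz -0.5
top disc px [167.86167336 151.25921154] (100.43107604980469, 101.91545867919922) red [171.30279416 150.95059943] green [177.0930525  151.03207893]
 disc [565.10888236 224.51561249] ang red -1.4851996230416795 green -1.5441416646167831 r 9.172793229374735 24.332951516496593
```

arm_command --increments '[[[-0.45, -0.02, 0], 1.5], [[0, 0, 0], 0]]'

```text
t: 35.45
ee_pos: [460.7, 123.2, 108.6]
orientation: [2.878, -1.212, 0.072]
ft_force: [-3.2, -3.8, 2.3]
width: 21.5
```

```bash
python3 ax.py 144 -2.34 112;python3 tq.py; python3 red.py 2>/dev/null|head -2
```

```text
t 35.45 pos [460.7 123.2 108.6] yaw -0.7969 w 21.5 F [-3.2 -3.8  2.3] M [-0.32  0.61  0.35] q [ 0.26  0.38  2.04 -0.07  0.69  1.11]
toolz [ 0.0354 -0.0345 -0.9988] need tool cm [ 0.55 -0.13 -0.31] turn deg -1.59
dist 145.2 ang -2.3768 handle -2.3677
torque 0.433 F out 4.93 F cw -0.56 Mz 0.35 Fz 2.3
top disc px [167.86249733 151.25866508] (100.64771270751953, 102.15151977539062) red [171.33073677 150.95704625] green [177.10037162 151.01117213]
 disc [565.11033362 224.51343123] ang red -1.4879175329517351 green -1.541926270042126 r 9.243094908631774 24.35149441058556
```

arm_command --increments '[[[0.75, 0.05, 0], -3], [[0.75, 0.05, 0], -3], [[0.75, 0.05, 0], -3], [[0, 0, 0], 0]]'

```text
t: 35.95
ee_pos: [480.0, 107.9, 110.3]
orientation: [2.971, -0.966, 0.074]
ft_force: [-4.5, -1.3, -0.2]
width: 22.0
```

```bash
python3 ax.py 144 -2.2 112;python3 tq.py; python3 red.py 2>/dev/null|head -2
```

```text
t 35.95 pos [480.  107.9 110.3] yaw -0.6286 w 22.0 F [-4.5 -1.3 -0.2] M [-0.25  0.81  0.34] q [ 0.22  0.39  2.02 -0.06  0.7   0.89]
toolz [ 0.0397 -0.0304 -0.9987] need tool cm [ 0.1  -0.   -0.17] turn deg 0.03
dist 144.0 ang -2.206 handle -2.1994
torque -0.079 F out 3.7 F cw 2.92 Mz 0.34 Fz -0.2
top disc px [167.86162663 151.26486492] (100.22423553466797, 101.8511734008789) red [171.33348634 150.95223185] green [177.0827976  150.99803164]
 disc [565.09376731 224.51565289] ang red -1.4848356398554412 green -1.539737044726813 r 9.255002750791741 24.308388396757117
```

arm_command --increments '[[[0, 0.4, 0], -1], [[-0.1, 0.6, 0], -1], [[0, 0, 0], 0]]'

```text
t: 36.35
ee_pos: [475.9, 101.3, 111.2]
orientation: [2.99, -0.919, 0.084]
ft_force: [1.1, -3.2, -1.0]
width: 21.6
```

```bash
python3 ax.py 155 -2.16 112;python3 tq.py; python3 red.py 2>/dev/null|head -2
```

```text
t 36.35 pos [475.9 101.3 111.2] yaw -0.5967 w 21.6 F [ 1.1 -3.2 -1. ] M [-0.63 -0.16 -0.38] q [ 0.21  0.38  2.03 -0.06  0.69  0.85]
toolz [ 0.0475 -0.0279 -0.9985] need tool cm [ 0.65  0.33 -0.05] turn deg -0.43
dist 151.8 ang -2.2023 handle -2.1675
torque 0.042 F out 1.97 F cw -2.78 Mz -0.38 Fz -1.0
top disc px [167.86143494 151.25960922] (99.92882537841797, 101.8974380493164) red [171.32036522 150.955269  ] green [177.08161117 150.98702401]
 disc [565.1078219  224.51624009] ang red -1.4868964717831958 green -1.539099361066801 r 9.219020901468802 24.306173679819135
```

arm_command --increments '[[[0.2, 0.6, 0], 0], [[0.1, 0.8, 0], 0], [[0, 0.8, 0], 0], [[0, 0, 0], 0]]'

```text
t: 36.85
ee_pos: [464.2, 80.2, 110.9]
orientation: [2.989, -0.918, 0.08]
ft_force: [-0.3, -0.2, -1.5]
width: 21.9
```

```bash
python3 ax.py 200 -2.16 112;python3 tq.py; python3 red.py 2>/dev/null|head -2
```

```text
t 36.85 pos [464.2  80.2 110.9] yaw -0.5959 w 21.9 F [-0.3 -0.2 -1.5] M [-0.15  0.13  0.01] q [ 0.17  0.37  2.07 -0.06  0.67  0.81]
toolz [ 0.0451 -0.0279 -0.9986] need tool cm [ 0.47  2.43 -0.1 ] turn deg -0.39
dist 175.8 ang -2.1853 handle -2.1667
torque 0.0 F out 0.33 F cw 0.08 Mz 0.01 Fz -1.5
top disc px [167.85537148 151.25627232] (99.75455474853516, 101.78927612304688) red [171.31231991 150.95974075] green [177.0773926  151.00961217]
 disc [565.11681611 224.53240054] ang red -1.4891055376597964 green -1.541959790877787 r 9.212157140317501 24.309279042921823
```

arm_command --increments '[[[0, 1.2, 0], 0], [[0, 1.5, 0], 0], [[0, 1.5, 0], 0], [[0, 1.5, -0.2], 0], [[0, 1.5, -0.5], 0], [[0, 0, 0], 0]]'

```text
t: 37.55
ee_pos: [418.9, 16.2, 117.4]
orientation: [2.989, -0.917, 0.078]
ft_force: [-0.6, 0.1, -2.4]
width: 21.6
```

```bash
python3 to.py 524.5 -80 40 -.149;python3 red.py 2>/dev/null|head -2;python3 - <<'E'
from h import *
im=get_image("scene");crop(im,(230,140,350,240),6,"pics/A.png")
im=get_image("top");crop(im,(150,120,270,220),6,"pics/A2.png")
E
```

```text
t 37.55 pos [418.9  16.2 117.4] yaw -0.595 w 21.6 F [-0.6  0.1 -2.4] M [-0.15  0.1   0.  ] q [ 0.03  0.29  2.17 -0.05  0.64  0.67]
toolz [ 0.0438 -0.028  -0.9986] need tool cm [13.72  2.06  8.46] turn deg -25.55
top disc px [167.86826515 151.2359314 ] (99.85116577148438, 101.2366714477539) red [171.33276341 150.95977864] green [177.07517182 151.00053387]
 disc [565.17104882 224.49844256] ang red -1.495180160320467 green -1.5431441175429557 r 9.228172160559598 24.268476857479072
```

View pics/A.png

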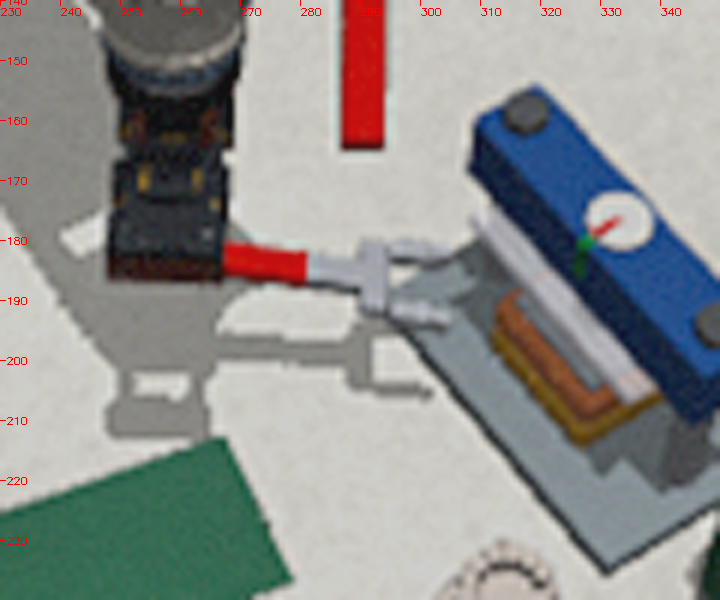

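View pics/A2.png

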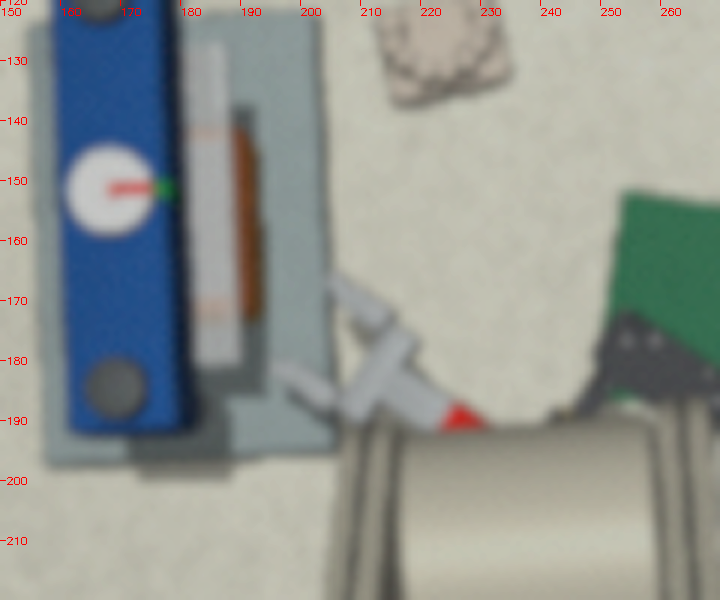

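arm_command --increments '[[[1, 2, 0], -2], [[1.5, 3, 0.3], -5], [[2, 3, 0.3], -5], [[2, 3, 0.5], -5], [[2, 3, 0.5], -5], [[1.5, 2, 0.5], -3], [[0, 0, 0], 0]]'

```text
t: 38.45
ee_pos: [456.2, -170.7, 101.9]
orientation: [3.109, -0.203, 0.084]
ft_force: [-0.5, 0.7, -1.3]
width: 21.6
```

```bash
python3 to.py 510.3 -172.3 60 -.149
```

```text
t 38.45 pos [ 456.2 -170.7  101.9] yaw -0.1297 w 21.6 F [-0.5  0.7 -1.3] M [-0.23  0.04 -0.05] q [-0.38  0.39  2.05 -0.01  0.64 -0.24]
toolz [ 0.052  -0.0284 -0.9982] need tool cm [ 5.15 -0.64  4.47] turn deg 1.11
```

arm_command --increments '[[[1.5, -0.2, 1], 1], [[2, -0.2, 1.2], 0], [[1.3, -0.2, 1.2], 0], [[0.3, 0, 0.6], 0], [[0, 0, 0], 0]]'

```text
t: 38.95
ee_pos: [511.0, -170.1, 62.2]
orientation: [3.108, -0.235, 0.081]
ft_force: [-0.1, -0.6, -2.5]
width: 21.5
```

```bash
python3 to.py 510.3 -172.3 40 -.149;python3 - <<'E'
from h import *
im=get_image("scene");crop(im,(190,180,290,270),7,"pics/B.png")
im=get_image("top");crop(im,(240,140,340,220),7,"pics/B2.png")
E
```

```text
t 38.95 pos [ 511.  -170.1   62.2] yaw -0.1501 w 21.5 F [-0.1 -0.6 -2.5] M [-0.16  0.06  0.02] q [-0.34  0.52  1.95 -0.02  0.61 -0.18]
toolz [ 0.0502 -0.0272 -0.9984] need tool cm [-0.16  0.18  2.22] turn deg -0.07
```

View pics/B.png

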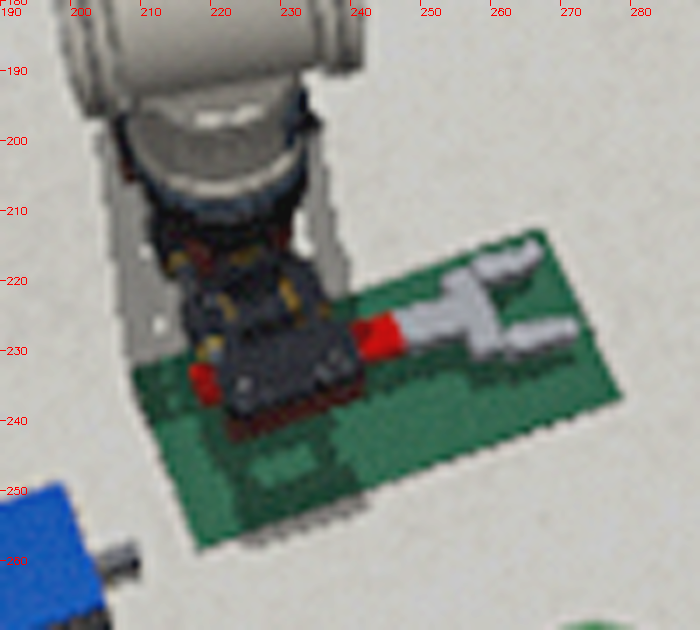

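View pics/B2.png

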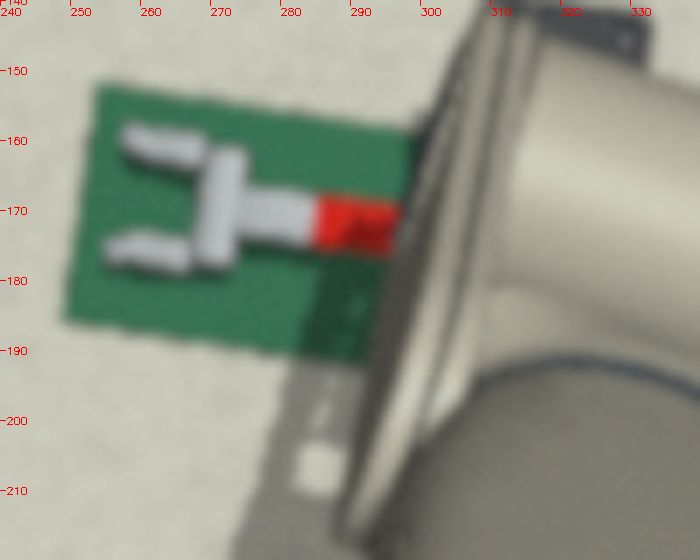

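arm_command --increments '[[[-0.1, 0, 1], 0], [[-0.1, 0, 1], 0], [[-0.1, 0, 0.7], 0], [[0, 0, 0], 0]]'

```text
t: 39.45
ee_pos: [507.9, -170.4, 34.9]
orientation: [3.108, -0.236, 0.084]
ft_force: [1.8, 0.7, -1.2]
width: 21.5
```

```bash
python3 to.py 510.3 -172.3 8 -.149
```

```text
t 39.45 pos [ 507.9 -170.4   34.9] yaw -0.1512 w 21.5 F [ 1.8  0.7 -1.2] M [ 0.1  -0.12 -0.06] q [-0.34  0.57  1.96 -0.02  0.55 -0.18]
toolz [ 0.0518 -0.0277 -0.9983] need tool cm [0.12 0.1  2.7 ] turn deg -0.13
```

arm_command --increments '[[[0, 0, 0.5], 0], [[0, 0, 0.4], 0], [[0, 0, 0], 0]]'

```text
t: 39.75
ee_pos: [509.0, -171.4, 25.6]
orientation: [3.107, -0.237, 0.086]
ft_force: [-0.8, 0.9, 0.1]
width: 21.6
```

```bash
python3 to.py 510.3 -172.3 8 -.149;python3 - <<'E'
from h import *
im=get_image("scene");crop(im,(190,180,290,270),7,"pics/C.png")
E
```

```text
t 39.75 pos [ 509.  -171.4   25.6] yaw -0.152 w 21.6 F [-0.8  0.9  0.1] M [0.19 0.07 0.02] q [-0.34  0.59  1.96 -0.02  0.53 -0.17]
toolz [ 0.0531 -0.0282 -0.9982] need tool cm [0.04 0.04 1.77] turn deg -0.17
```

View pics/C.png

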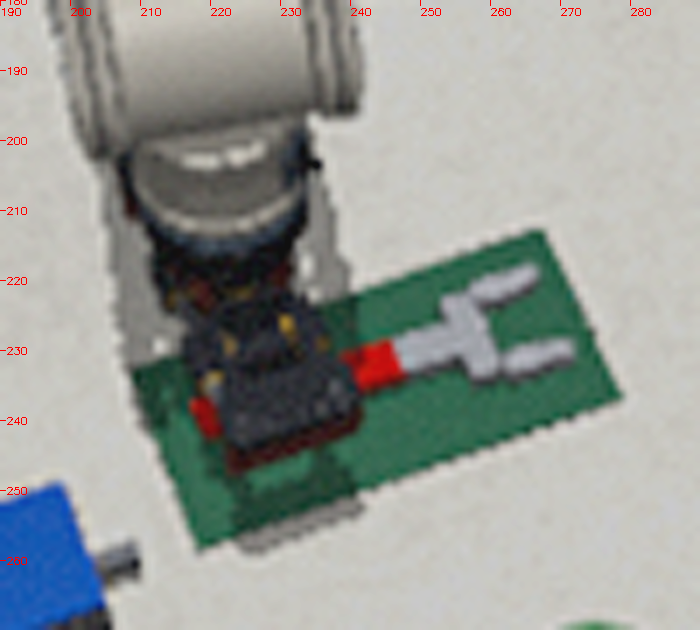

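arm_command --increments '[[[0, 0, 0.5], 0], [[0, 0, 0.4], 0], [[0, 0, 0.3], 0], [[0, 0, 0], 0]]'

```text
t: 40.2
ee_pos: [510.0, -172.0, 13.3]
orientation: [3.107, -0.237, 0.087]
ft_force: [0.2, -0.7, 0.9]
width: 21.9
```

```bash
python3 to.py 510.3 -172.3 8 -.149
```

```text
t 40.2 pos [ 510.  -172.    13.3] yaw -0.1517 w 21.9 F [ 0.2 -0.7  0.9] M [-0.   -0.04 -0.01] q [-0.34  0.61  1.96 -0.02  0.51 -0.17]
toolz [ 0.0539 -0.0287 -0.9981] need tool cm [0.   0.02 0.53] turn deg -0.15
```

arm_command --increments '[[[0, 0, 0.3], 0], [[0, 0, 0.15], 0], [[0, 0, 0], 0]]'

```text
t: 40.5
ee_pos: [510.4, -172.2, 8.5]
orientation: [3.107, -0.237, 0.087]
ft_force: [-0.5, -1.9, 1.2]
width: 22.1
```

```bash
python3 to.py 510.3 -172.3 8 -.149
```

```text
t 40.5 pos [ 510.4 -172.2    8.5] yaw -0.1515 w 22.1 F [-0.5 -1.9  1.2] M [-0.05  0.06  0.04] q [-0.34  0.62  1.96 -0.02  0.5  -0.17]
toolz [ 0.054  -0.0288 -0.9981] need tool cm [-0.01  0.01  0.05] turn deg -0.15
```

arm_command --increments '[[[0, 0, 0.15], 0], [[0, 0, 0.05], 0], [[0, 0, 0], 0]]'

```text
t: 40.8
ee_pos: [510.5, -172.2, 8.3]
orientation: [3.107, -0.236, 0.088]
ft_force: [-1.0, -1.1, -0.8]
width: 22.0
```

```bash
python3 to.py 510.3 -172.3 8 -.149
```

```text
t 40.8 pos [ 510.5 -172.2    8.3] yaw -0.1511 w 22.0 F [-1.  -1.1 -0.8] M [-0.09  0.08  0.06] q [-0.34  0.62  1.96 -0.02  0.5  -0.17]
toolz [ 0.0541 -0.029  -0.9981] need tool cm [-0.02  0.01  0.03] turn deg -0.12
```

arm_command --increments '[[[0, 0, 0.2], 0], [[0, 0, 0.1], 0]]'

```text
t: 41.0
ee_pos: [510.8, -172.2, 7.6]
orientation: [3.106, -0.235, 0.088]
ft_force: [-4.4, -0.0, 15.0]
width: 21.9
```

```bash
python3 to.py 510.3 -172.3 8 -.149
```

```text
t 41.0 pos [ 510.8 -172.2    7.6] yaw -0.1507 w 21.9 F [-4.4 -0.  15. ] M [0.04 0.89 0.1 ] q [-0.34  0.62  1.96 -0.02  0.5  -0.17]
toolz [ 0.0543 -0.0292 -0.9981] need tool cm [-0.05  0.01 -0.05] turn deg -0.1
```

arm_command --increments '[[[0, 0, -0.05], 0], [[0, 0, 0], 0]]'

```text
t: 41.2
ee_pos: [510.7, -172.1, 8.4]
orientation: [3.106, -0.235, 0.088]
ft_force: [-0.5, -0.4, -0.7]
width: 21.5
```

arm_command --increments '[[[0, 0, 0], 0], [[0, 0, 0], 0], [[0, 0, 0], 0], [[0, 0, 0], 0], [[0, 0, 0], 0], [[0, 0, -0.3], 0], [[0, 0, -1.5], 0], [[0, 0, -3], 0], [[0, 0, -3], 0], [[0, 0, -3], 0]]' --gripper 1

```text
t: 42.2
ee_pos: [502.0, -167.6, 117.5]
orientation: [3.109, -0.236, 0.076]
ft_force: [0.7, 0.3, 0.0]
width: 87.9
```

arm_command --increments '[[[0, 2, -1], 0], [[0, 4, -1], 0], [[0, 4, 0], 0], [[0, 4, 0], 0], [[0, 4, 0], 0], [[0, 0, 0], 0]]'

```text
t: 42.8
ee_pos: [476.6, -351.6, 156.5]
orientation: [3.102, -0.228, 0.101]
ft_force: [-0.1, -0.1, -0.8]
width: 87.6
```

```bash
python3 to.py 510.3 -172.3 8 -.149;python3 red.py 2>/dev/null|head -2;python3 - <<'E'
from h import *
im=get_image("scene");cv2.imwrite("pics/D0.png",cv2.cvtColor(im,4));crop(im,(190,140,370,270),4,"pics/D.png")
im=get_image("top");crop(im,(120,80,340,220),3,"pics/D2.png")
E
```

```text
t 42.8 pos [ 476.6 -351.6  156.5] yaw -0.1458 w 87.6 F [-0.1 -0.1 -0.8] M [-0.01 -0.04 -0.03] q [-0.66  0.43  1.8   0.01  0.84 -0.52]
toolz [ 0.0622 -0.0344 -0.9975] need tool cm [ -0.26 -18.6   14.41] turn deg 0.18
top disc px [167.85957718 151.25863838] (103.24317169189453, 104.32318878173828) red [171.33090684 150.95630212] green [177.09945991 150.99667874]
 disc [565.11043979 224.52119066] ang red -1.4877882345967213 green -1.5403442975550006 r 9.251423736971418 24.357801421910246
```

View pics/D.png

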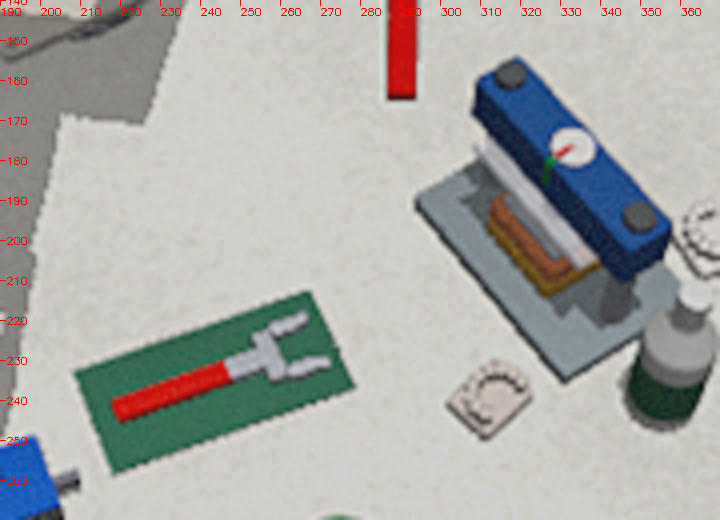

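View pics/D2.png

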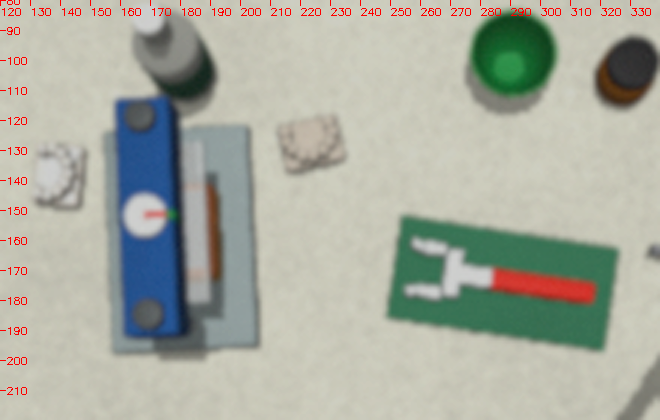

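```bash
python3 -c "
from workcell import *
print(close_job())"
```

```text
the job is handed in; nothing more can be done
None
```

The collar is home against its stop, and the spanner lies flat and released on the green mat. I handed the job in at about 43 s of the 72 s allowed.

**How it went:**
1. I drew the spanner out of its sleeve by the neck, set it on the mat and took it again by the handle.
2. I fitted it on the collar and turned it clockwise to the stop. At 1.6 N m the disc's red line no longer moved.
3. While I was swinging back to take the spanner off, it jammed on the collar and dragged it back about 0.3 rad.
4. I pulled the spanner free, refitted it deeper, and turned the collar to the stop again with about 0.5 N m. This time it came off cleanly without moving the collar.
5. I lowered it onto the mat. The nose touched first, then it levelled out and pressed flat, and I let go.

**Last checks:**
- **Collar:** The red line meets the green mark in both pictures. Its pixel position after release is the same as under the 1.6 N m push, about (171.33, 150.96) in the top view.
- **Disagreement:** My computed red-line angle is about 0.05 rad off the green mark. It was the same under the 1.6 N m push, so I take it as measuring bias.
- **Bench:** The spanner lies wholly on the mat. The press, bottle, tooth models, bowl and jar stand where they were in the last pictures. I did not re-check the clear cup, but the arm never worked next to it.
- **Robot:** The arm is clear of everything. The gripper was still tilted by about 4° after the jam. The highest force I read was about 27 N at the wrist, but I only read it at the end of each move.

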